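# Fit the keyed rotor, shut the lid and set the centrifuge four clicks up

## Task

Get the small bench centrifuge going: fit the loose rotor on its spindle, turned so that the spindle's key goes into the rotor's slot and the rotor drops fully home, then swing the clear lid shut. After that turn the speed knob clockwise until it rests exactly four clicks from its off stop, and last press the start button all the way down and let it go. Leave the other things on the bench where they are.

Things in the scene. Friction and masses are not known exactly. Their poses are not given: they have to be found in the camera images.
- rotor_center (a point): The loose rotor, bare aluminium, about 160 g: disc 84 mm across, 20 mm thick, with a finger bar on top. This point: on its axis, 24 mm above its underside (4 mm above the disc's top); z up, x along the bar towards the slot. Bar 36 long x 14 wide, from 20 to 48 mm above the underside; a round boss 25 mm across, 3 mm high, lies round its foot. Grip the bar across its 14 mm.
- rotor: The same rotor; origin on its axis at the underside, axes as above. Below is a bore 18 mm square, 20 mm deep, closed on top, with a keyway slot 8 mm wide from the bore along +x to 34 mm from the axis. The slot goes through the disc and shows from above as one slit beyond one end of the bar.
- spindle_seat (a point): Steel spindle upright in the chamber; this point: on its axis at the seat where the rotor's underside rests when home, 58 mm above the worktop. 15 mm thick, 18 mm tall above the seat, tip tapered to 9 mm over 3.5 mm. Its key, a rib 5 mm wide and 8 mm high above the seat, reaches along this frame's +x to 13 mm from the axis; home means the rotor's slot lies over it (rotor x = this x).
- spindle: The same spindle (same origin and axes). Off the key, the rotor rides 8 mm too high on the rib; it drops when the slot is within about 0.1 rad of it. A stiff drive holds the spindle (yields above 0.35 N m). The rim round the chamber is 10 mm high (65 mm above the worktop), its inner faces 61 to 67 mm from the axis.
- lid_hinge (a point): Middle of the lid's hinge line, on the chamber's left rim, 66 mm above the worktop, 73 mm left of the spindle. Fixed in the lid: x is the hinge line (the centrifuge's x); shut, y points left, z up; opening turns it about -x. In this frame the lid is a clear dome, an open-bottomed box of 3 mm plate: x -67..67, y 0..-146, z 0..52 mm, and a 12 mm tab at the far edge.
- lid (a joint): Lid angle in rad: 0 shut, 1.75 fully open, standing at the left of the chamber. 120 g. It stays open by its own weight; pushed to the right, over the chamber, past about 1.0 rad it falls shut by itself, slowly.
- speed_grip (a point): Black speed knob on the flat panel in front of the chamber, vertical axis. This point: on the axis at half height of its grip bar, 75 mm above the worktop. Bar 42 long x 12 wide, from 62 to 88 mm above the worktop, on a disc 48 mm across; it runs along this frame's x, and the end with the white line (+x) is the pointer. 9 black marks stand round it; the long one is off.
- speed (a joint): Knob angle in rad, growing as it turns clockwise seen from above: 0 at the off stop, a click every 0.349 rad (20 degrees), end stop at 8 clicks (2.793). It starts within the first two clicks; four clicks from off is 1.396. Let go, it springs into the nearest click; about 0.06 N m moves it over a click.
- start_top (a point): Top of the white round start button (24 mm across) on the same panel, 94 mm to the right of the knob. A spring button pressed straight down: 6 mm of travel, 5 N at the bottom.
- start (a joint): Travel of the start button in m: 0 released, 0.006 fully down (counts as pressed from 0.0045).
- centrifuge: White centrifuge housing, fixed: 250 x 180 x 55 mm high, from 150 mm before to 100 mm behind its origin, which lies on the worktop 20 mm in front of the spindle axis; x points to its back, y to its left.
- block: Bystander: orange micro tube block, 66 x 104 x 26 mm, origin under its centre.
- timer: Bystander: white timer, 64 x 66 x 19 mm, origin under its centre.
- dish: Bystander: petri dish, 92 mm across, 15 mm high, origin under its centre.
Things that resemble listed ones, but are neither listed nor needed, are in the scene too. Leave any black or orange look-alike of the rotor alone.

How it is judged:
By the outcome, as a careful person would: the job done as asked, in the order asked, and still so for the second after the job is handed in, with the robot touching nothing.
It also fails if it takes over 58 s, if anything falls off the work surface, if the arm or the gripper's body presses on something with over 40 N, if the wrist force passes 120 N, or if a joint passes its speed limit or range.

## Robot

A 6-joint arm with a two-finger parallel gripper is mounted at the origin on a cart in front of the work surface, level with it; the furniture and walls round the work are solid. World frame = base frame: x ahead of the robot, y to its left, z up, the work surface at z = 0. Lengths are in m, angles in rad, forces in N, time in s.
With the tool pointing down it reaches from about 0.325 to 0.775 m from the base axis. Payload 9.3 kg.
Tool frame: the origin (TCP) lies between the finger pads; the fingertips stand 22 mm ahead of it and the grasp point (between the pads) lies 3 mm ahead of it (bot.finger_overhang is the distance from the TCP to the fingertips, in m); z points along the fingers, y is the direction in which the jaws open and shut (so a half turn about z gives the same grasp; the last joint's range is limited). The gripper opens to 85 mm and grips with 20 to 120 N. Pads are 22 mm wide; open, the fingers measure 114 mm over their backs; the gripper's body (76 mm by 85 mm) begins 54 mm behind the grasp point. The pads swing forward as they close: fully open they stand 13 mm farther back than shut.
Start: joints at [-1.274, 0.259, 0.021, 1.334, 0, 1.418], TCP at [0.239, -0.495, 0.253] pointing down, gripper open.
Joint ranges: [-3.04, 3.04], [-0.91, 1.82], [-1.04, 1.36], [-1.92, 1.95], [-1.52, 1.45], [-3.14, 3.14]. Speed limits (rad/s): [2.22, 2.22, 2.79, 3.14, 3.14, 3.14].

## Interface

Orientations are given as a unit quaternion [x, y, z, w].
In Python, from rig import readout, cams, close_job, bot gives the robot as it stands. The module is installed in compiled form; this text tells all that it offers.
- The arm moves only by the shell command python3 -m crank 'ROWS' [FORCE]. ROWS is JSON, a list of rows, each a list of 3 entries, a list of its own where there are three numbers: the opening, from 0 (shut) to 1 (fully open), then the shift along the tool's x, y, z in m, then the turn about the tool's z in degrees. A call has 1 to 10 rows; each row shifts and turns the commanded pose from where the row before left it, along the tool's axes as they then stand; what a row does not reach is not made up. A row lasts 1/8 s, in which the tool goes at most 62.5 mm and 10.7 degrees, less where a joint would pass 70% of its speed; a pose out of reach is approached as far as the arm can. A call with a gripper value outside its range is refused whole. The fingers move at their own pace and stop on an object; FORCE is the grip in N (left out, the last holds). Time passes only in rows, so rows that do not move let the fingers close. It gives the time, the measured TCP pose, the force and the opening at its end, in the units of the state.
- readout.sense(): the state, without advancing time (a new reading comes with each control period).
- cams.grab_frame(name): name is "scene" or "side" or "wrist"; returns the picture (420x560x3 uint8, blue, green, red); there is no depth.
- cams.camera_model(name): a dict with "fx", "fy", "cx", "cy" (pixels), "extrinsics" (4x4, takes a point from world to camera coordinates); the wrist camera has in their place "hand_eye" (4x4, takes a point from camera to tool coordinates, whose origin is the TCP and whose axes are the flange's). Camera axes: x right, y up, looking along -z (the intrinsics and any distortion apply to the point x, -y, -z); pixel columns grow to the right and rows downward; lengths in m; the calibration is good to about 2 mm. A picture is of the moment at which its call begins: read the wrist's pose just before it. camera_model takes no time and is no camera call.
- close_job(): hands the job in, once; it reports no verdict.
The state is a dict: "t": time; "joints": joint angles; "dq": joint speeds; "tau": joint torques, N m; "tcp_pos": TCP position; "eef_rot": TCP orientation; "wrist_force": force on the tool from outside, world axes, zero at the start; "moment": the same for the moment, N m; "width": finger opening in m.
Only numpy, scipy, OpenCV 4.12 (cv2) and the standard library are available. Lean on these libraries where they do the work, as an engineer would, in place of code of your own. Each camera call takes 0.05 s, during which the arm holds its last target.

## Working session

There is one attempt and no reset: what is moved stays moved. The work goes in short steps, Python scripts to look and compute and a shell command to move; the robot and the scene stay as the last step left them, time stands still between calls to the robot, and variables do not carry over. Pictures are saved under pics/ and viewed, and the job is handed in when it is done.

```bash
mkdir -p pics; ls; python3 - <<'E'
from rig import readout,cams,bot
import cv2,numpy as np
s=readout.sense();print({k:np.round(v,3).tolist() for k,v in s.items()})
print([a for a in dir(bot) if a[0]!='_'], bot.finger_overhang)
for n in ("scene","side","wrist"):
    cv2.imwrite(f"pics/{n}0.png",cams.grab_frame(n)); m=cams.camera_model(n); print(n,{k:np.round(v,4).tolist() if not isinstance(v,str) else v for k,v in m.items()})
E
```

```text
pics
{'t': 0.0, 'joints': [-1.274, 0.259, 0.021, 1.334, 0.0, 1.418], 'dq': [0.001, 0.001, -0.001, 0.001, -0.0, 0.0], 'tau': [0.004, -55.565, 34.452, 0.014, 0.0, 0.0], 'tcp_pos': [0.239, -0.495, 0.253], 'eef_rot': [0.975, 0.223, -0.0, -0.001], 'wrist_force': [-0.339, 0.123, 0.122], 'moment': [0.006, -0.003, 0.033], 'width': 0.085}
['MotionError', 'finger_overhang'] 0.022
scene {'fx': 479.6883, 'fy': 479.6883, 'cx': 285.2291, 'cy': 207.9997, 'extrinsics': [[-0.1571, -0.9873, -0.0225, 0.1275], [0.4857, -0.0971, 0.8687, -0.2996], [-0.8599, 0.1256, 0.4948, -0.9856], [0.0, 0.0, 0.0, 1.0]]}
side {'fx': 439.7868, 'fy': 439.7868, 'cx': 290.1614, 'cy': 201.9989, 'extrinsics': [[-0.0566, -0.9983, 0.0165, 0.0957], [0.8223, -0.0372, 0.5678, -0.4846], [-0.5662, 0.0457, 0.823, -1.0208], [0.0, 0.0, 0.0, 1.0]]}
wrist {'fx': 338.7049, 'fy': 338.7049, 'cx': 284.4705, 'cy': 210.668, 'hand_eye': [[-0.0019, 0.9452, 0.3266, 0.0834], [1.0, 0.0022, -0.0006, -0.0001], [-0.0013, 0.3266, -0.9452, -0.1197], [0.0, 0.0, 0.0, 1.0]]}
```

View pics/scene0.png

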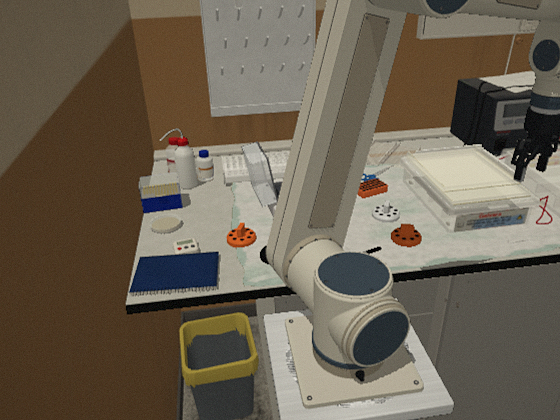

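View pics/side0.png

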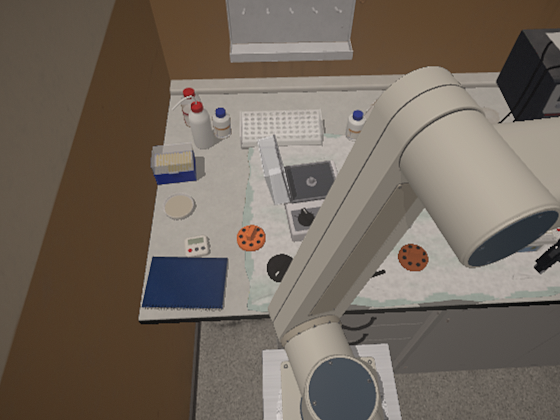

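View pics/wrist0.png

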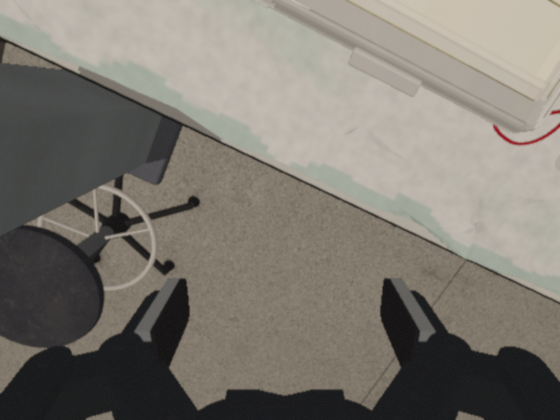

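The bare aluminium rotor shows at scene (386,212). The orange ones are at (241,234) and (406,235), and a black one is at side (281,267). The spindle is near side (312,181) and the knob near side (307,216).

```bash
cat > h.py <<'E'
import numpy as np,cv2
from scipy.spatial.transform import Rotation as R
from rig import readout,cams
def cam(n,s=None):
    m=cams.camera_model(n); K=(m['fx'],m['fy'],m['cx'],m['cy'])
    if 'extrinsics' in m: T=np.linalg.inv(np.array(m['extrinsics']))
    else:
        s=s or readout.sense(); T=np.eye(4);T[:3,:3]=R.from_quat(s['eef_rot']).as_matrix();T[:3,3]=s['tcp_pos'];T=T@np.array(m['hand_eye'])
    return K,T
def ray(c,u,v):
    (fx,fy,cx,cy),T=c; d=np.array([(u-cx)/fx,-(v-cy)/fy,-1.]); d=T[:3,:3]@d
    return T[:3,3],d/np.linalg.norm(d)
def atz(c,u,v,z):
    o,d=ray(c,u,v); return o+d*(z-o[2])/d[2]
def tri(obs):
    A=np.zeros((3,3));b=np.zeros(3);L=[]
    for c,u,v in obs:
        o,d=ray(c,u,v);P=np.eye(3)-np.outer(d,d);A+=P;b+=P@o;L.append((o,P))
    x=np.linalg.solve(A,b);return x,[float(np.linalg.norm(P@(x-o))) for o,P in L]
def proj(c,p):
    (fx,fy,cx,cy),T=c; q=np.linalg.inv(T)@np.r_[p,1]; return cx+fx*q[0]/-q[2],cy+fy*q[1]/q[2]
def shot(n,name,k=None):
    import pickle
    s=readout.sense();im=cams.grab_frame(n);cv2.imwrite(f'pics/{name}.png',im);c=cam(n,s);pickle.dump(c,open(f'pics/{name}.pkl','wb'));return im,c,s
def ld(name):
    import pickle;return pickle.load(open(f'pics/{name}.pkl','rb'))
def yaw(s): # tool x dir angle, tilt
    M=R.from_quat(s['eef_rot']).as_matrix();return np.degrees(np.arctan2(M[1,0],M[0,0])),M[2,2]
def delta(s,p):  # world displacement in tool axes
    M=R.from_quat(s['eef_rot']).as_matrix();return M.T@(np.array(p)-s['tcp_pos'])
def crop(name,x0,y0,x1,y1,k,out):
    im=cv2.imread(f'pics/{name}.png')[y0:y1,x0:x1];cv2.imwrite(f'pics/{out}.png',cv2.resize(im,None,fx=k,fy=k,interpolation=cv2.INTER_CUBIC))
E
python3 - <<'E'
from h import *
a=cam('scene');b=cam('side')
print('rotor',atz(a,386,214,.02),'spindle',atz(b,312,181,.07),'knob',atz(b,307,216,.08), 'centrifuge panel corner', atz(b,290,238,.055),atz(b,287,205,.055))
s=readout.sense();print(yaw(s))
for p in (atz(a,386,214,.02),atz(b,312,181,.07)): print(delta(s,p))
crop('scene0',340,160,440,260,6,'c1');crop('side0',240,120,370,270,4,'c2')
E
```

```text
rotor [ 0.4932638  -0.25450121  0.02      ] spindle [ 0.61705431 -0.00326365  0.07      ] knob [0.48747999 0.02237625 0.08      ] centrifuge panel corner [0.4334285  0.07264882 0.055     ] [0.54412205 0.07514036 0.055     ]
(np.float64(25.770286362241986), np.float64(-0.999999510505742))
[ 0.33347394 -0.10596333  0.23296299]
[ 0.55419019 -0.27844288  0.18316796]
```

View pics/c1.png

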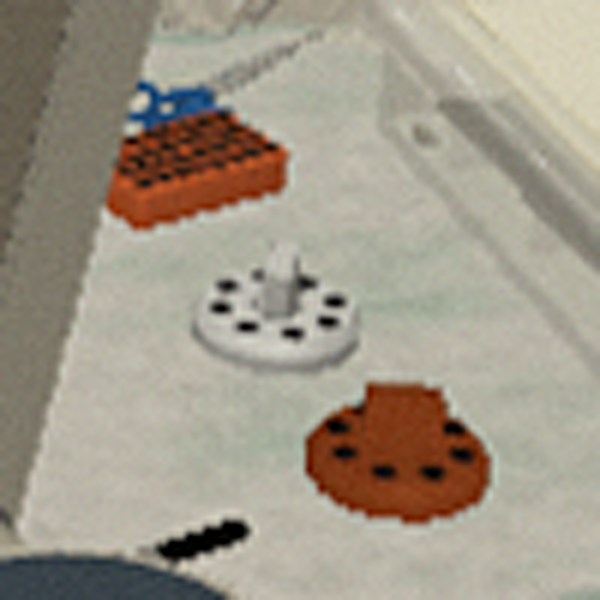

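View pics/c2.png

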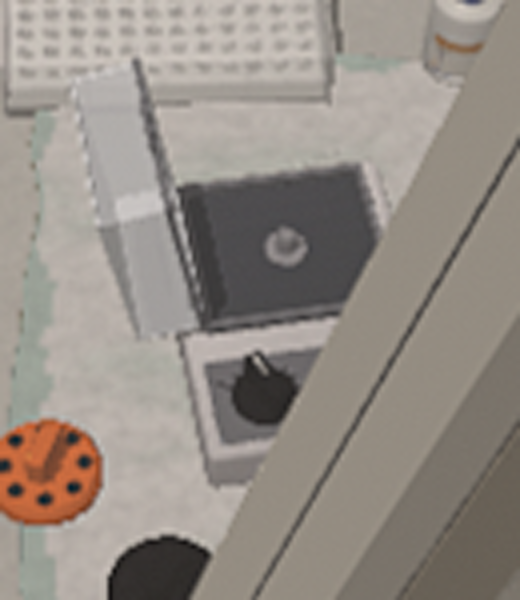

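```bash
python3 -m crank '[[1,[0.06,-0.018,0],0],[1,[0.06,-0.018,0],0],[1,[0.06,-0.018,0],0],[1,[0.06,-0.018,0],0],[1,[0.06,-0.018,0],0],[1,[0.05,-0.016,0],0],[1,[0,0,0],0]]'; python3 - <<'E'
from h import *
im,c,s=shot('wrist','w1');print(s['t'],s['tcp_pos'],yaw(s))
E
```

```text
t: 1.02
tcp_pos: [0.5096, -0.2454, 0.2527]
eef_rot: [0.974, 0.225, -0.0, -0.0]
wrist_force: [-0.3, -0.0, -0.4]
width: 0.0851
1.025 [ 0.50964281 -0.24541077  0.25270256] (np.float64(26.043337284919236), np.float64(-0.9999995669737536))
```

View pics/w1.png

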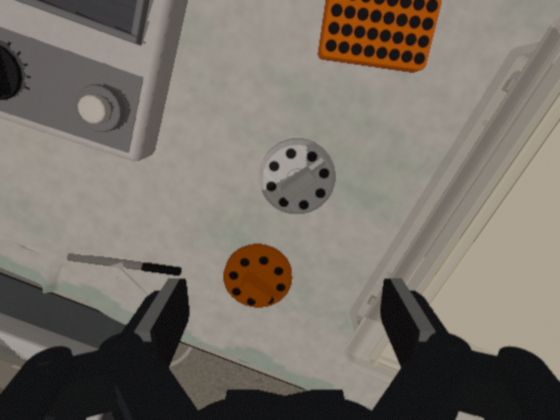

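```bash
python3 - <<'E'
from h import *
crop('w1',250,125,350,225,6,'c3')
E
```

```text
(no output)
```

View pics/c3.png

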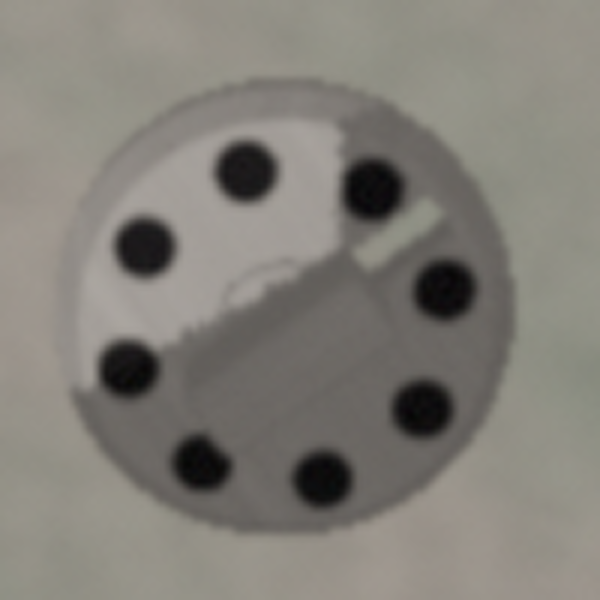

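```bash
python3 - <<'E'
from h import *
c=ld('w1')
f=lambda x,y,z: atz(c,250+(x-2.5)/6,125+(y-2.5)/6,z)
C=f(285.4,327,.02);print('C',C,'bar top',f(290,352,.048))
S1=f(360,262,.02);S2=f(440,210,.02);print(S1,S2,[np.linalg.norm(p[:2]-C[:2]) for p in (S1,S2)])
for a,b in((S1,S2),(C,S2),(C,(S1+S2)/2)): print(np.degrees(np.arctan2(*(b-a)[1::-1])))
h=[(245,170),(145,247),(130,370),(202,463),(322,479),(422,408),(445,290),(372,188)]
for p in h: q=f(*p,.02)-C; print(np.hypot(*q[:2]),np.degrees(np.arctan2(q[1],q[0])))
s=readout.sense();print(delta(s,C),yaw(s))
E
```

```text
C [ 0.51308645 -0.25876204  0.02      ] bar top [ 0.51533335 -0.2573597   0.048     ]
[ 0.5292983  -0.26530763  0.02      ] [ 0.54357265 -0.27363227  0.02      ] [np.float64(0.01748339231427833), np.float64(0.033919494979144475)]
-30.250284452119683
-26.001703487234064
-24.636287104012734
0.028834138728818546 40.68626966964885
0.028677905809469037 85.82314791406554
0.02882301046695454 131.81783350664682
0.029376785913161167 175.56201813683626
0.02926047000946583 -140.18147123407394
0.02895715548605614 -95.17024645293822
0.028903562677604605 -50.664556686975935
0.028816272858298176 -4.843511561680308
[-0.00105156  0.01295824  0.23274064] (np.float64(25.957846803497247), np.float64(-0.9999995843250167))
```

```bash
python3 -m crank '[[1,[0.0415,-0.034,0],0],[1,[0.0415,-0.034,0],0],[1,[0.0415,-0.034,0],0],[1,[0.0415,-0.034,0],0],[1,[0,0,0],0]]'; python3 - <<'E'
from h import *
im,c,s=shot('wrist','w2');print(s['t'],s['tcp_pos'],yaw(s),s['joints'])
shot('side','side2')
E
```

```text
t: 1.7
tcp_pos: [0.5985, -0.0517, 0.2529]
eef_rot: [0.975, 0.224, -0.0, -0.0]
wrist_force: [-1.2, -0.2, -0.9]
width: 0.0856
1.7 [ 0.59851349 -0.05172241  0.25289189] (np.float64(25.925411753406618), np.float64(-0.9999998193726943)) [-2.25930831e-01  3.46999187e-01  1.47896302e-01  1.37224158e+00
  2.46579326e-04  2.46317803e+00]
```

View pics/w2.png

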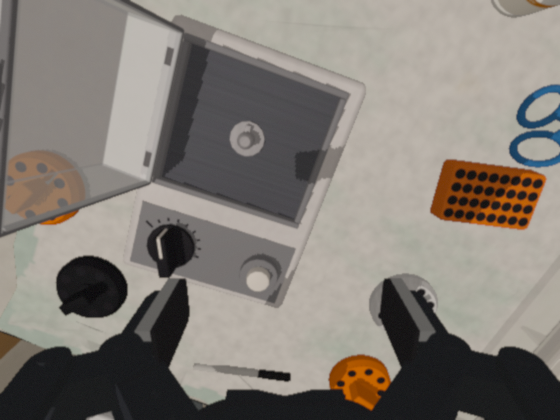

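View pics/side2.png

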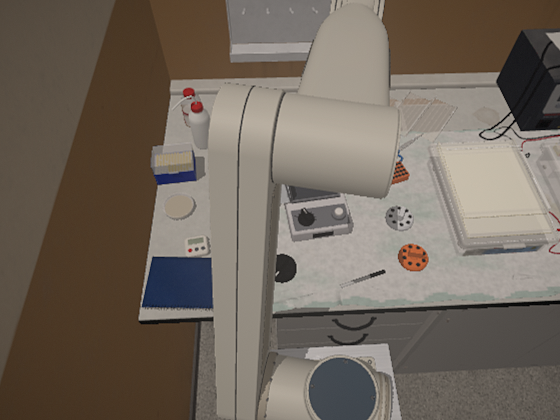

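```bash
python3 - <<'E'
from h import *
crop('w2',215,105,280,170,10,'c4');crop('w2',125,180,305,310,4,'c5');crop('side2',370,190,430,240,10,'c6')
E
```

```text
(no output)
```

View pics/c4.png

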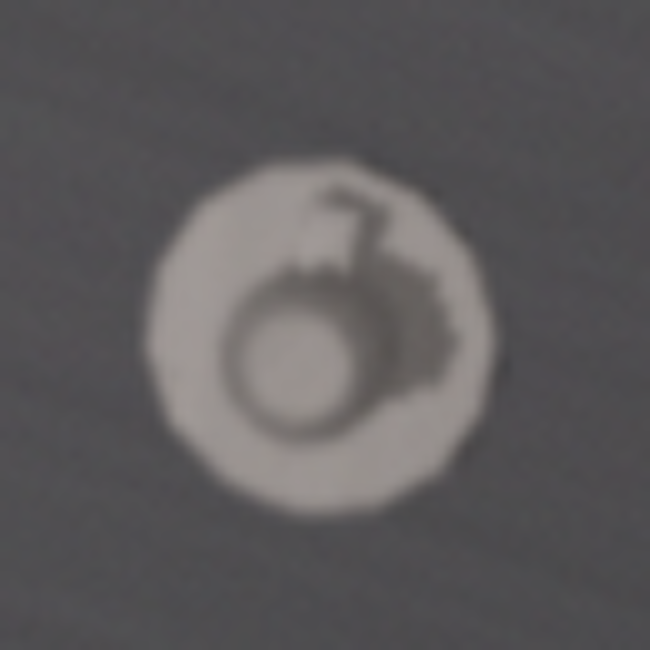

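View pics/c5.png

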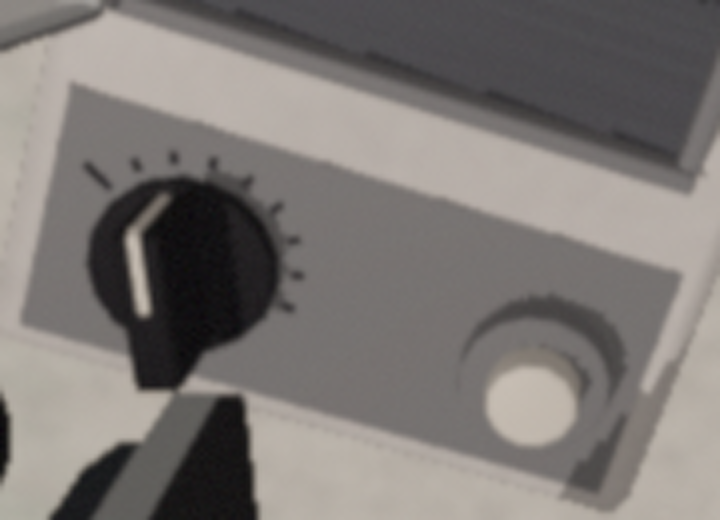

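View pics/c6.png

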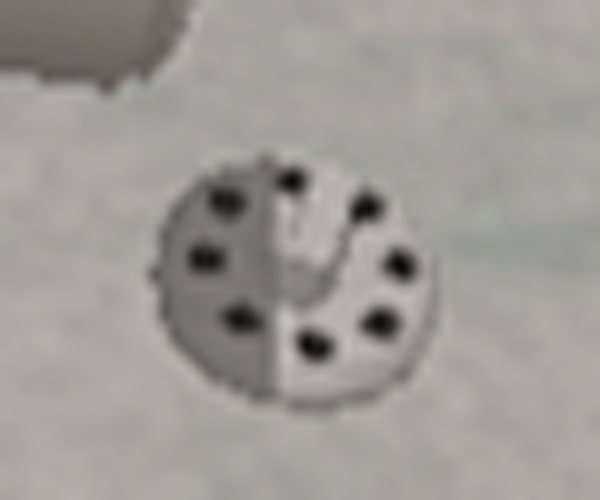

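```bash
python3 - <<'E'
from h import *
c=ld('w2');b=cam('side');s=readout.sense()
print('seat',atz(c,215+31.7,105+33.4,.058),'tip',atz(c,215+29.7,105+35.9,.076))
print('tip tri',tri([(c,215+29.7,105+35.9),(b,240+286/4-.4,120+243/4-.4)]))
print('btn',atz(c,125+530/4-.4,180+398/4-.4,.075),'off', atz(c,125+97/4,180+175/4,.055),'last mark',atz(c,125+285/4,180+308/4,.055))
A=atz(c,125+70/4,180+82/4,.055);B=atz(c,125+682/4,180+273/4,.055);print('panel yaw',np.degrees(np.arctan2(*(A-B)[1::-1]))-90)
print('rotor side tri', atz(ld('side2'),370+(303-5)/10,190+(266-5)/10,.02))
t=atz(c,215+31.7,105+33.4,.058);t[2]=.14;print(delta(s,t))
y=26;p=np.array(s['tcp_pos']);d=(t-p)/5
for i in range(5):
    a=np.radians(y+10*i);print([round(x,4) for x in (d[0]*np.cos(a)+d[1]*np.sin(a), d[0]*np.sin(a)-d[1]*np.cos(a), -d[2])])
E
```

```text
seat [ 0.62365211 -0.0012192   0.058     ] tip [ 0.62380133 -0.00132061  0.076     ]
tip tri (array([ 0.62220228, -0.00103357,  0.06662344]), [0.0001543214833147503, 0.00015432148331473008])
btn [ 0.50393907 -0.06713413  0.075     ] off [0.50307843 0.05304514 0.055     ] last mark [ 0.4888413  -0.00280622  0.055     ]
panel yaw 6.910972649992601
rotor side tri [ 0.51282566 -0.25916189  0.02      ]
[ 0.04647689 -0.03644841  0.11302227]
[np.float64(0.0093), np.float64(-0.0073), np.float64(0.0226)]
[np.float64(0.0104), np.float64(-0.0055), np.float64(0.0226)]
[np.float64(0.0112), np.float64(-0.0036), np.float64(0.0226)]
[np.float64(0.0117), np.float64(-0.0016), np.float64(0.0226)]
[np.float64(0.0118), np.float64(0.0004), np.float64(0.0226)]
```

```bash
python3 -m crank '[[1,[0.015,-0.012,0.03],0],[1,[0.016,-0.012,0.035],0],[1,[0.015,-0.012,0.035],0],[1,[0,0,0],0]]'; python3 - <<'E'
from h import *
im,c,s=shot('wrist','w3');print(s['t'],s['tcp_pos'],yaw(s),proj(c,(.6237,-.0012,.058)))
u,v=map(int,proj(c,(.6237,-.0012,.058)))
crop('w3',u-45,v-45,u+45,v+45,8,'c7');print(u,v)
E
```

```text
t: 2.3
tcp_pos: [0.6224, -0.0021, 0.1508]
eef_rot: [0.975, 0.222, -0.002, -0.001]
wrist_force: [-0.0, 0.4, 0.6]
width: 0.0852
2.3 [ 0.62237816 -0.00213251  0.15080382] (np.float64(25.705616458841224), np.float64(-0.9999876121503801)) (np.float64(284.39073380789443), np.float64(221.90121160417186))
284 221
```

View pics/c7.png

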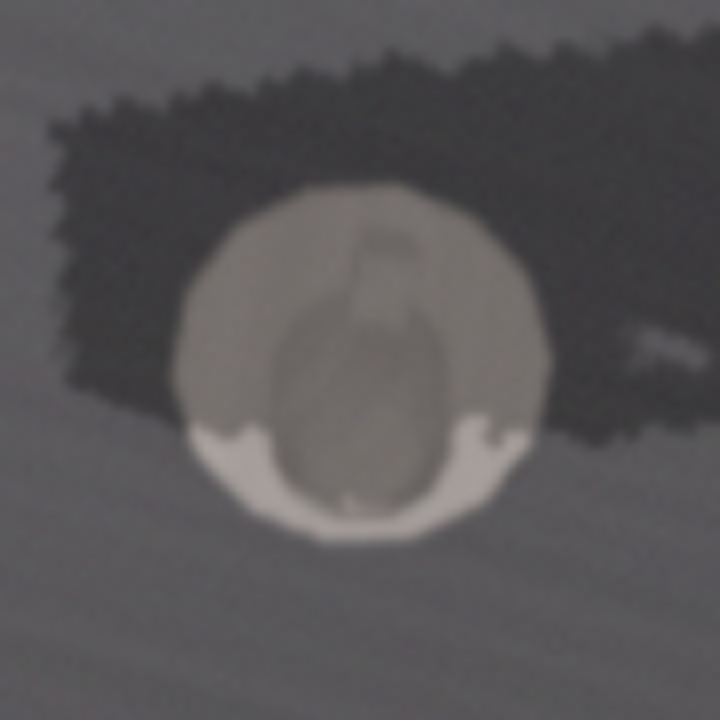

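View pics/w3.png

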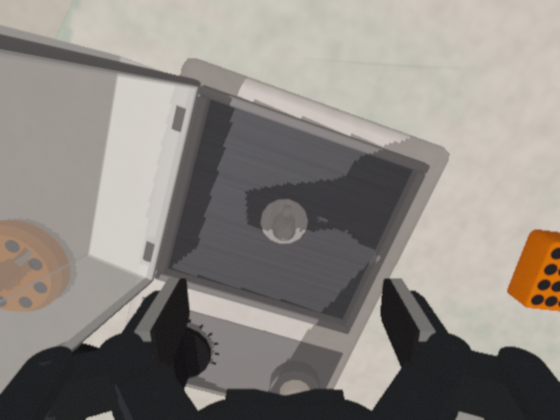

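```bash
python3 - <<'E'
from h import *
im=cv2.imread('pics/w3.png')[190:260,255:325]
g=cv2.resize(cv2.cvtColor(im,cv2.COLOR_BGR2GRAY),None,fx=10,fy=10,interpolation=cv2.INTER_CUBIC).astype(float)
g=cv2.GaussianBlur(g,(0,0),4)
cv2.imwrite('pics/c8.png',np.clip((g-85)*255/50,0,255).astype(np.uint8))
E
```

```text
(no output)
```

View pics/c8.png

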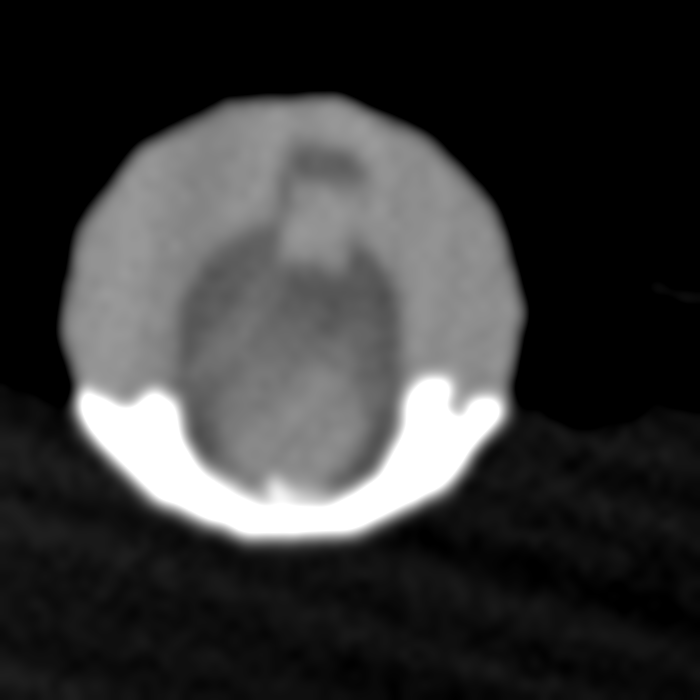

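```bash
python3 - <<'E'
from h import *
c=ld('w3')
f=lambda x,y,z: atz(c,255+(x-4.5)/10,190+(y-4.5)/10,z)
an=lambda d: np.degrees(np.arctan2(d[1],d[0]))
C=f(292.5,316,.058);print('C',C,'r',[np.linalg.norm((f(x,y,.058)-C)[:2]) for x,y in((60,316),(525,316),(292,92),(292,540))])
for e in ((327,180,.066),(324,151,.058)):
    d=f(*e)-C;print(np.hypot(*d[:2]),an(d))
print('edges',an(f(293,178,.066)-f(280,245,.066)),an(f(362,182,.066)-f(352,258,.066)),an(f(327,180,.066)-f(316,258,.066)))
print('width',np.linalg.norm(f(293,178,.066)-f(362,182,.066)))
print('endedge perp',an(f(293,178,.066)-f(362,182,.066))-90)
E
```

```text
C [ 6.24015915e-01 -6.09172923e-04  5.80000000e-02] r [np.float64(0.015602226685660931), np.float64(0.015599341780318363), np.float64(0.015731990974942864), np.float64(0.01648665597094234)]
0.01255863862663964 15.372600761790824
0.011844463259902795 15.457620470663253
edges 15.153714659047138 18.845007763912943 18.14617798483348
width 0.004401599059935865
endedge perp 22.119599039797222
```

```bash
python3 - <<'E'
from h import *
s=readout.sense();p=np.array(s['tcp_pos']);t=np.array([.513,-.259,.151]);d=(t-p)/6;y=25.7
for i in range(6):
    a=np.radians(y+10.5*i);print([round(float(x),4) for x in (d[0]*np.cos(a)+d[1]*np.sin(a), d[0]*np.sin(a)-d[1]*np.cos(a), -d[2])])
E
```

```text
[-0.0351, 0.0306, 0.0003]
[-0.04, 0.0237, 0.0003]
[-0.0437, 0.016, 0.0003]
[-0.0459, 0.0077, 0.0003]
[-0.0465, -0.0008, 0.0003]
[-0.0456, -0.0092, 0.0003]
```

```bash
python3 -m crank '[[1,[-0.0351,0.0306,0],-10.5],[1,[-0.04,0.0237,0],-10.5],[0.6,[-0.0437,0.016,0],-10.5],[0.6,[-0.0459,0.0077,0],-10.5],[0.6,[-0.0465,-0.0008,0],-10.5],[0.6,[-0.0456,-0.0092,0],-10.5],[0.6,[0,0,0],-10.5],[0.6,[0,0,0],-10.5],[0.6,[0,0,0],-10.5],[0.6,[0,0,0],-10.5]]'; python3 -m crank '[[0.6,[0,0,0],-10.5],[0.6,[0,0,0],-10.5],[0.6,[0,0,0],0]]';python3 - <<'E'
from h import *
im,c,s=shot('wrist','w4');print(s['t'],s['tcp_pos'],yaw(s),proj(c,(.513,-.259,.02)))
E
```

```text
t: 3.6
tcp_pos: [0.5135, -0.2597, 0.1555]
eef_rot: [0.415, 0.91, -0.0, 0.001]
wrist_force: [-0.7, -0.7, 0.5]
width: 0.0515
t: 3.98
tcp_pos: [0.5137, -0.2593, 0.1551]
eef_rot: [0.245, 0.969, -0.001, 0.001]
wrist_force: [-0.5, 1.0, 1.0]
width: 0.0513
3.975 [ 0.51366954 -0.25933095  0.15509053] (np.float64(151.5981443511696), np.float64(-0.9999966931274759)) (np.float64(285.82097503879544), np.float64(205.20913331393555))
```

View pics/w4.png

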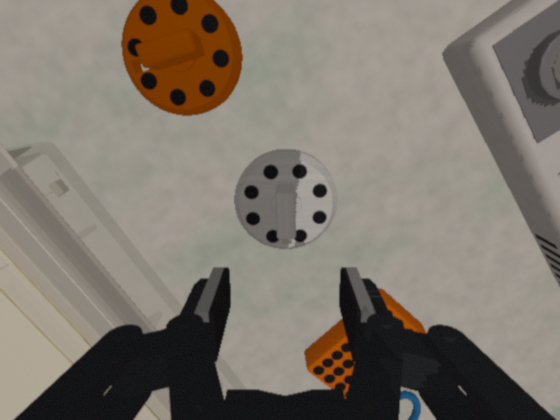

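```bash
python3 - <<'E'
from h import *
crop('w4',230,140,342,252,6,'c9')
E
```

```text
(no output)
```

View pics/c9.png

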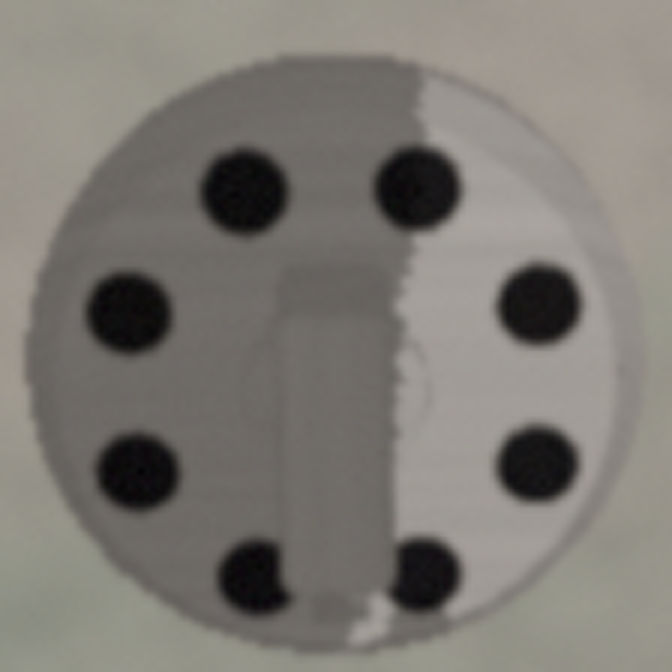

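```bash
python3 - <<'E'
from h import *
from scipy.optimize import least_squares
c=ld('w4')
f=lambda x,y,z: atz(c,230+(x-2.5)/6,140+(y-2.5)/6,z)
h=[(245,192),(418,188),(539,304),(538,464),(138,471),(129,313)]
P=np.array([f(*p,.02)[:2] for p in h])
k=[157.5,112.5,67.5,22.5,-112.5-45,-157.5-45] # placeholder
# fit circle centre, then yaw mod 45
r=least_squares(lambda q:np.hypot(P[:,0]-q[0],P[:,1]-q[1])-q[2],[.513,-.259,.029]).x
a=np.degrees(np.arctan2(P[:,1]-r[1],P[:,0]-r[0]));print(r,a,((a+27-22.5+22.5)%45)-22.5-27)
t=[f(280,318,.048),f(397,318,.048),f(290,600,.048),f(393,600,.048)]
m1=(t[0]+t[1])/2;m2=(t[2]+t[3])/2;print('bar',(m1+m2)/2,np.degrees(np.arctan2(*(m2-m1)[1::-1])),np.linalg.norm(m1-m2),np.linalg.norm(t[0]-t[1]))
# height from two views of the disc centre and bar
c1=ld('w1');print('height tri',tri([(c1,297.1,179.1),(c,*proj(c,(r[0],r[1],.02)))]),tri([(c1,250+(290-2.5)/6,125+(352-2.5)/6),(c,*proj(c,(m1+m2)/2))]))
s=readout.sense();print(delta(s,(*r[:2],.048)),yaw(s))
E
```

```text
[ 0.51234938 -0.25885344  0.02891657] [ 175.23168673  130.39502586   85.34667698   40.19138017  -94.96633116
 -139.65237246] [-27.26831327 -27.10497414 -27.15332302 -27.30861983 -27.46633116
 -27.15237246]
bar [ 0.51248522 -0.25846141  0.048     ] -27.83722609179095 0.035734269272938726 0.01357061341672263
height tri (array([ 0.51275755, -0.25899629,  0.01859554]), [7.436705771031716e-05, 7.436705771044237e-05]) (array([ 0.51418084, -0.25874558,  0.04281368]), [0.0006033546837794666, 0.0006033546837795306])
[ 0.00153603 -0.00043257  0.10678237] (np.float64(151.44995746383609), np.float64(-0.9999976837490668))
```

```bash
python3 -m crank '[[0.5,[0.0015,-0.0004,0.05],-1.3],[0.5,[0,0,0.04],0],[0.5,[0,0,0.0168],0],[0.5,[0,0,0],0],[0,[0,0,0],0],[0,[0,0,0],0],[0,[0,0,0],0],[0,[0,0,0],0]]' 60;python3 - <<'E'
from h import *
im,c,s=shot('wrist','w5');print(s['t'],s['tcp_pos'],yaw(s),s['wrist_force'],s['width'])
E
```

```text
t: 5.03
tcp_pos: [0.5132, -0.2581, 0.048]
eef_rot: [0.233, 0.972, -0.001, 0.001]
wrist_force: [-0.0, -1.2, 7.5]
width: 0.0127
5.025 [ 0.51323161 -0.25807054  0.04798877] (np.float64(153.0319990649509), np.float64(-0.9999960040073598)) [-0.01911547 -1.19534285  7.47521179] 0.012659106652429742
```

View pics/w5.png

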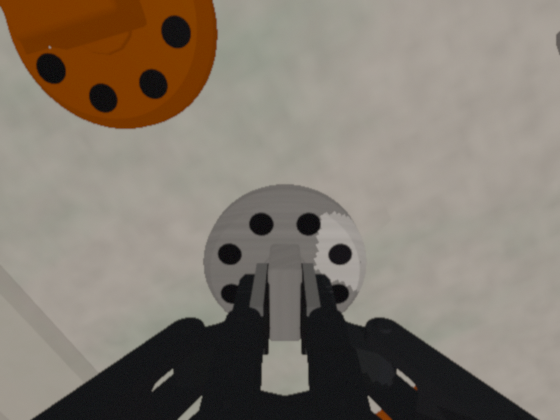

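```bash
python3 -m crank '[[0,[0,0,-0.01],0],[0,[0,0,-0.047],0],[0,[0,0,-0.05],0],[0,[0,0,0],0]]';python3 - <<'E'
from h import *
im,c,s=shot('wrist','w6');print(s['t'],s['tcp_pos'],yaw(s),s['wrist_force'],s['width'])
crop('w6',190,170,390,350,4,'c10')
E
```

```text
t: 5.58
tcp_pos: [0.5141, -0.2583, 0.158]
eef_rot: [0.233, 0.973, -0.001, 0.003]
wrist_force: [0.1, 0.1, -0.5]
width: 0.013
5.575 [ 0.51407763 -0.25830072  0.15804632] (np.float64(153.0708615898265), np.float64(-0.9999725774392931)) [ 0.14327445  0.06259356 -0.51307238] 0.012977323159908393
```

View pics/c10.png

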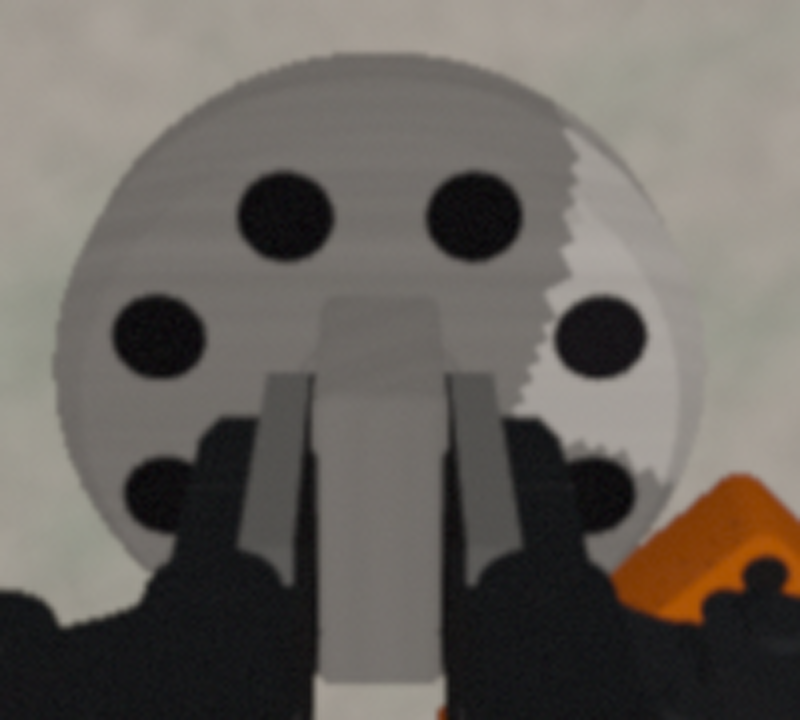

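```bash
python3 - <<'E'
from h import *
from scipy.optimize import least_squares
m=cams.camera_model('wrist');T=np.array(m['hand_eye']);c=((m['fx'],m['fy'],m['cx'],m['cy']),T)
f=lambda x,y,z: atz(c,190+(x-1.5)/4,170+(y-1.5)/4,z)
h=[(285,216),(474,216),(601,336),(159,336)]
for z in (.026,.028,.030):
    P=np.array([f(*p,z)[:2] for p in h])
    A=np.radians([-22.5,22.5,67.5,-67.5])  # about tool +x
    g=lambda q:np.r_[q[0]+q[3]*np.cos(A+q[2])-P[:,0],q[1]+q[3]*np.sin(A+q[2])-P[:,1]]
    r=least_squares(g,[0,0,0,.029]);print(z,r.x,np.degrees(r.x[2]),np.abs(r.fun).max())
s=readout.sense();y0=yaw(s)[0];p=np.array(s['tcp_pos']);t=np.array([.624,-.001,.158]);d=(t-p)/5
for i in range(5):
    a=np.radians(y0+8.6*i);print([round(float(x),4) for x in (d[0]*np.cos(a)+d[1]*np.sin(a), d[0]*np.sin(a)-d[1]*np.cos(a), -d[2])])
E
```

```text
0.026 [ 0.00187601 -0.00091962  0.00125466  0.02847978] 0.07188668524217479 4.817813434511084e-05
0.028 [ 0.00073265 -0.00092158  0.00125466  0.02887066] 0.07188668408073937 4.883936764999222e-05
0.03 [-0.00041072 -0.00092355  0.00125466  0.02926154] 0.07188668364127221 4.950060377309495e-05
[0.0035, 0.0558, -0.0005]
[-0.0049, 0.0557, -0.0005]
[-0.0132, 0.0544, -0.0005]
[-0.0211, 0.0518, -0.0005]
[-0.0286, 0.048, -0.0005]
```

```bash
python3 - <<'E'
from h import *
s=readout.sense();y0=yaw(s)[0];p=np.array(s['tcp_pos']);t=np.array([.646,-.078,.145]);d=(t-p)/5
for i in range(5):
    a=np.radians(y0+8.6*i);print([round(float(x),4) for x in (d[0]*np.cos(a)+d[1]*np.sin(a), d[0]*np.sin(a)-d[1]*np.cos(a), -d[2])])
E
```

```text
[-0.0074, 0.0441, 0.0021]
[-0.0139, 0.0425, 0.0021]
[-0.0201, 0.0399, 0.0021]
[-0.0258, 0.0365, 0.0021]
[-0.031, 0.0322, 0.0021]
```

```bash
python3 -m crank '[[0,[-0.0074,0.0441,0],-8.6],[0,[-0.0139,0.0425,0],-8.6],[0,[-0.0201,0.0399,0.003],-8.6],[0,[-0.0258,0.0365,0.005],-8.6],[0,[-0.031,0.0322,0.005],-8.6],[0,[0,0,0],0],[0,[0,0,0],0]]';python3 - <<'E'
from h import *
im,c,s=shot('wrist','w7');print(s['t'],s['tcp_pos'],yaw(s),s['wrist_force'],s['width'],proj(c,(.624,-.0008,.058)))
E
```

```text
t: 6.5
tcp_pos: [0.6446, -0.0774, 0.1392]
eef_rot: [-0.14, 0.99, 0.0, -0.001]
wrist_force: [-0.3, -0.5, -1.5]
width: 0.0127
6.5 [ 0.64464152 -0.07741433  0.13920994] (np.float64(-163.9606024939122), np.float64(-0.9999972870361611)) [-0.31123589 -0.53292775 -1.51728236] 0.012690550682239975 (np.float64(408.19300979835816), np.float64(235.7356188140656))
```

View pics/w7.png

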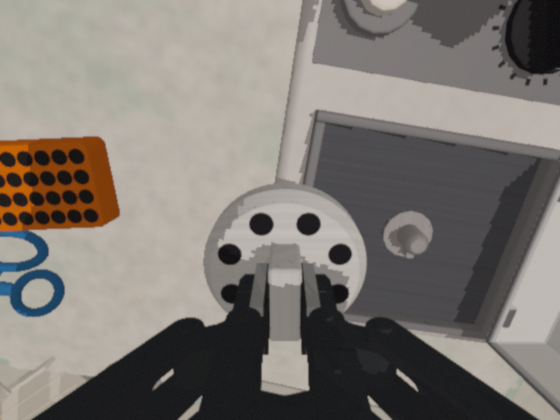

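```bash
python3 - <<'E'
from h import *
crop('w7',373,200,443,270,10,'c11')
E
```

```text
(no output)
```

View pics/c11.png

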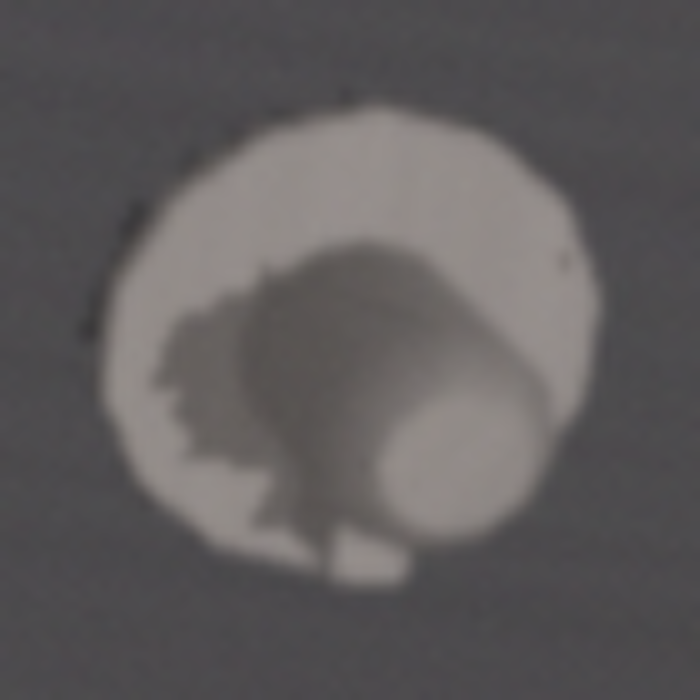

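```bash
python3 - <<'E'
from h import *
c=ld('w7');(K,T)=c
f=lambda x,y,z: atz(c,373+(x-4.5)/10,200+(y-4.5)/10,z)
pts=[(103,360),(602,310),(377,105),(150,210),(570,210),(480,130),(590,400),(215,545),(125,440)]
P=np.array([f(*p,.058)[:2] for p in pts])
from scipy.optimize import least_squares
r=least_squares(lambda q:np.hypot(P[:,0]-q[0],P[:,1]-q[1])-q[2],[.624,-.001,.0155]);print(r.x,np.abs(r.fun).max())
print('tip',f(458,465,.076))
k=(f(332,580,.066)+f(412,580,.066))/2;d=k[:2]-r.x[:2];print('key',np.degrees(np.arctan2(d[1],d[0])),np.hypot(*d))
d=f(327,575,.066)-f(332,525,.066);print('key left edge',np.degrees(np.arctan2(d[1],d[0])))
s=readout.sense()
for q in (r.x[:2],f(458,465,.076)[:2]): print(delta(s,(*q,.139)))
E
```

```text
[ 0.62280283 -0.00164559  0.01601324] 0.000548945867623888
tip [ 0.62303306 -0.00140604  0.076     ]
key 16.313681495815466 0.012940240990433153
key left edge 17.432685273886197
[-9.04572343e-05  7.93790948e-02  6.85444017e-04]
[-0.00037778  0.07954594  0.00068509]
```

```bash
python3 -m crank '[[0,[-0.0007,0.04,0],0],[0,[0,0.0402,0],-0.3],[0,[0,0,0],0],[0,[0,0,0.01],0],[0,[0,0,0.008],0],[0,[0,0,0],0]]';python3 - <<'E'
from h import *
im,c,s=shot('wrist','w8');print(s['t'],s['tcp_pos'],yaw(s),s['wrist_force'],s['moment'],s['width'])
E
```

```text
t: 7.3
tcp_pos: [0.6234, -0.0012, 0.1212]
eef_rot: [-0.142, 0.99, 0.0, -0.001]
wrist_force: [0.5, -0.7, -0.5]
width: 0.0132
7.3 [ 0.62337355 -0.00124028  0.12117839] (np.float64(-163.71062420449329), np.float64(-0.9999979264509989)) [ 0.53523028 -0.74378447 -0.52583829] [ 0.04000207 -0.02356086 -0.02304003] 0.013166398223158453
```

View pics/w8.png

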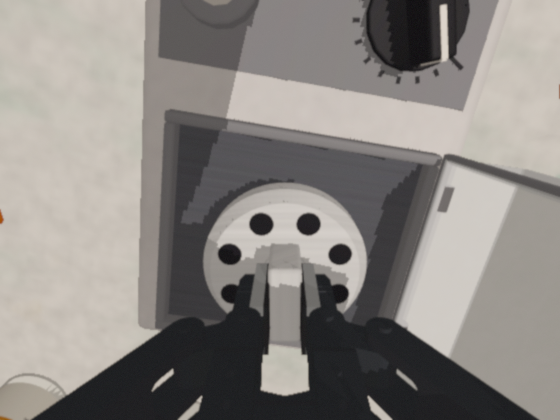

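```bash
python3 -m crank '[[0,[0,0,0.004],0],[0,[0,0,0.003],0],[0,[0,0,0],0]]'; python3 -m crank '[[0,[0,0,0.003],0],[0,[0,0,0.002],0],[0,[0,0,0],0]]'
```

```text
t: 7.72
tcp_pos: [0.6237, -0.0003, 0.1152]
eef_rot: [-0.142, 0.99, 0.0, -0.0]
wrist_force: [-0.1, 0.8, -1.8]
width: 0.0127
t: 8.1
tcp_pos: [0.6237, -0.0003, 0.1103]
eef_rot: [-0.142, 0.99, 0.0, -0.0]
wrist_force: [-0.0, 0.3, -1.2]
width: 0.0125
```

```bash
python3 -m crank '[[0,[0,0,0.002],0],[0,[0,0,0.0015],0],[0,[0,0,0],0]]'
```

```text
t: 8.48
tcp_pos: [0.6237, -0.0003, 0.1068]
eef_rot: [-0.142, 0.99, 0.0, -0.0]
wrist_force: [-0.3, -0.6, -1.9]
width: 0.0123
```

```bash
python3 -m crank '[[0,[0,0,0.0008],0],[0.4,[0,0,0],0],[0.4,[0,0,0],0],[0.4,[0,0,-0.02],0],[0.4,[0,0,-0.06],0],[0.4,[0,0,0],0]]';python3 - <<'E'
from h import *
im,c,s=shot('wrist','w9');print(s['t'],s['tcp_pos'],yaw(s),s['wrist_force'],s['width'])
crop('w9',200,120,400,300,4,'c12')
E
```

```text
t: 9.22
tcp_pos: [0.6257, -0.0005, 0.191]
eef_rot: [-0.142, 0.99, -0.001, 0.004]
wrist_force: [0.3, -0.2, 0.1]
width: 0.0341
9.225 [ 6.25738204e-01 -5.45195388e-04  1.91047392e-01] (np.float64(-163.6234206753794), np.float64(-0.9999660778113261)) [ 0.27065983 -0.15061274  0.13227164] 0.034081770487798875
```

View pics/w9.png

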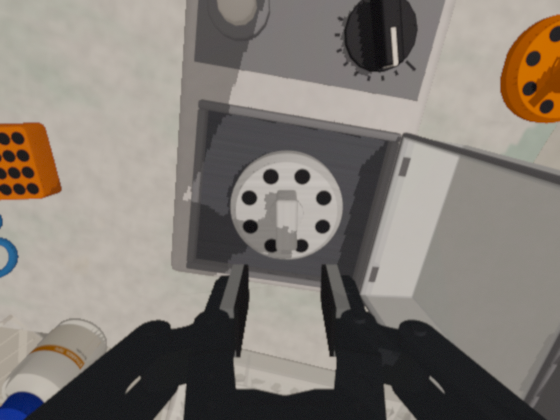

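View pics/c12.png

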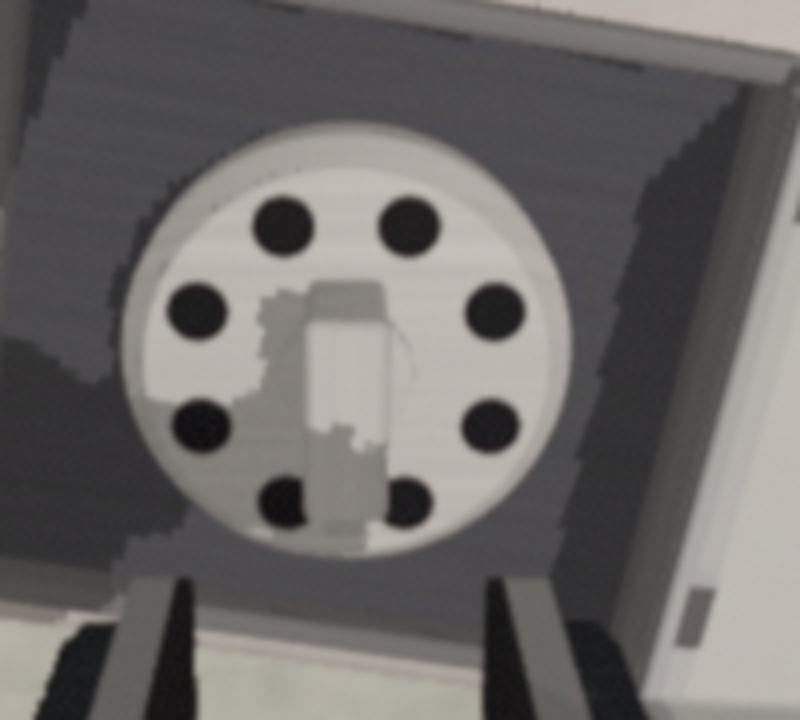

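```bash
python3 - <<'E'
from h import *
from scipy.optimize import least_squares
c=ld('w9')
f=lambda x,y,z: atz(c,200+(x-1.5)/4,120+(y-1.5)/4,z)
h=[(283,226),(409,226),(495,311),(490,425),(201,427),(197,311)]
def g(q):
    P=np.array([f(*p,q[2])[:2] for p in h]);return np.hypot(P[:,0]-q[0],P[:,1]-q[1])-.0289
r=least_squares(g,[.623,-.001,.078]);print(r.x)
P=np.array([f(*p,r.x[2])[:2] for p in h]);a=np.degrees(np.arctan2(P[:,1]-r.x[1],P[:,0]-r.x[0]));print((a-16+22.5+22.5)%45-22.5+16-0)
# hinge line pts and lid features: hinge clips
print('panel/knob axis guess')
E
cp pics/w9.png pics/w9b.png; python3 - <<'E'
from h import *
crop('w9',320,0,450,90,6,'c13')
E
```

```text
[ 0.62283718 -0.00116339  0.07831003]
[16.13949831 16.21617777 16.39130669 16.61550836 16.83839924 16.17911735]
panel/knob axis guess
```

View pics/c13.png

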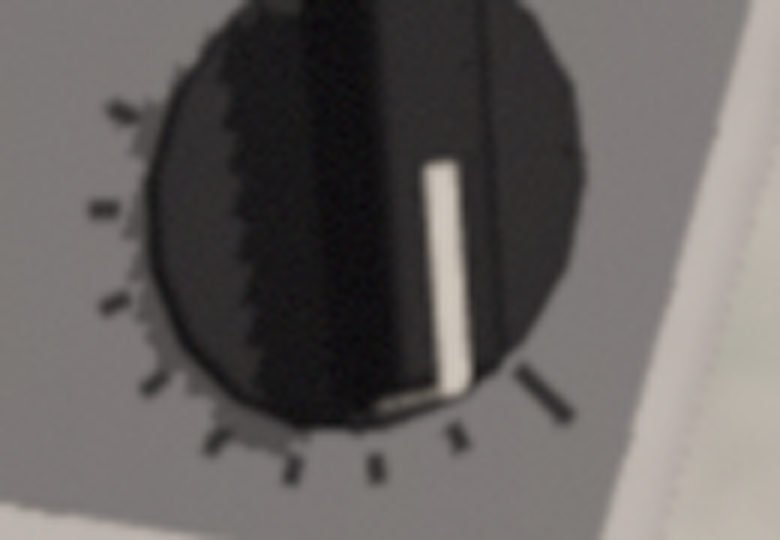

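```bash
python3 - <<'E'
from h import *
c=ld('w9');b=cam('side');a=cam('scene');s=readout.sense()
print('hinge pts',atz(c,405,135,.066),atz(c,365,290,.066))
A=atz(c,405,135,.066);B=atz(c,365,290,.066);print(np.degrees(np.arctan2(*(B-A)[1::-1])))
# lid top-edge in side view/scene; bottles
print('bottle side base',atz(b,201,147,0),'cap tri',tri([(b,197,107),(a,183,142)]))
print('orange',atz(b,251,240,.02),'dish',atz(b,180,207,.0),'box',atz(b,175,165,.05))
th=np.radians(7);L=np.array([-np.sin(th),np.cos(th)])
H=np.array([.6233,-.001])+.073*L
for phi in (1.75,):
    for l,z in((.146,0),(.158,0),(.146,.052),(0,.052)):
        q=np.r_[H-L*(l*np.cos(phi)-z*np.sin(phi)),.066+l*np.sin(phi)+z*np.cos(phi)];print(l,z,q,'scene',proj(a,q),'side',proj(b,q),'w9',proj(c,q))
s=readout.sense()
for t in ((*(H+.11*L),.27),(*(H+.11*L),.192),(*(H-.0*L),.192)): print(np.round(t,4),delta(s,t))
crop('scene0',220,120,300,220,6,'c14')
E
```

```text
hinge pts [0.54783007 0.06458101 0.066     ] [0.67486769 0.082733   0.066     ]
8.131762694359855
bottle side base [0.82930415 0.34826571 0.        ] cap tri (array([0.84918579, 0.33607831, 0.16039059]), [0.0016155695520182751, 0.001615569552018349])
orange [0.45220692 0.1822371  0.02      ] dish [0.58885522 0.39770277 0.        ] box [0.71314053 0.41416161 0.05      ]
0.146 0 [0.61123202 0.09728581 0.20966195] scene (np.float64(261.38735726072673), np.float64(149.55088341469917)) side (np.float64(278.12875332105824), np.float64(152.67660360500864)) w9 (np.float64(545.0772230516145), np.float64(371.3916091855564))
0.158 0 [0.61097135 0.09940882 0.22146978] scene (np.float64(260.47714486430476), np.float64(145.85645293468318)) side (np.float64(277.3154117653901), np.float64(149.87057950110145)) w9 (np.float64(575.6559656730574), np.float64(399.0047456025543))
0.146 0.052 [0.6049963  0.14807169 0.20039315] scene (np.float64(244.34669569149807), np.float64(154.78270894562522)) side (np.float64(259.50941974525824), np.float64(157.2831112856986)) w9 (np.float64(647.0937816987425), np.float64(369.8876344989756))
0 0.052 [0.60816782 0.12224175 0.05673121] scene (np.float64(255.74093567251077), np.float64(197.11760479774787)) side (np.float64(270.12206852965124), np.float64(187.5403029871306)) w9 (np.float64(438.0066147588027), np.float64(227.04607738162184))
[0.601  0.1806 0.27  ] [-0.02855685  0.18028532 -0.08173916]
[0.601  0.1806 0.192 ] [-0.02822654  0.18043063 -0.00373999]
[0.6144 0.0715 0.192 ] [-0.01031156  0.07189935 -0.00361367]
```

View pics/c14.png

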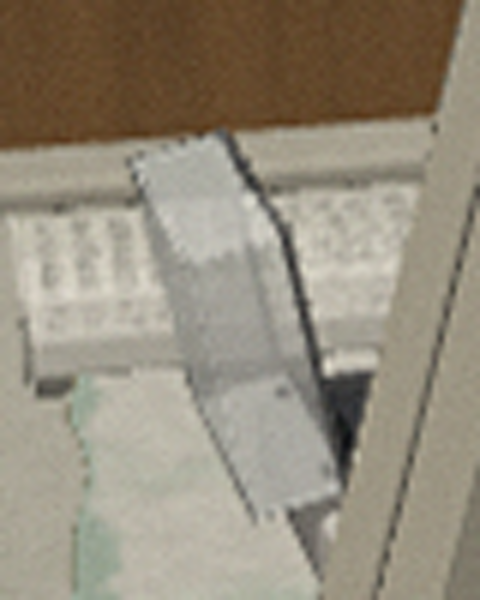

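```bash
python3 -m crank '[[0,[0,0,-0.045],9.4],[0,[0,0,-0.04],0],[0,[0,0.055,0],0],[0,[0.0024,0.06,0],0],[0,[0,0.06,0],0],[0,[0,0.008,0],0],[0,[0,0,0],0]]';python3 - <<'E'
from h import *
s=readout.sense();print(yaw(s),delta(s,(.601,.1806,.192)))
im,c,s=shot('side','s3');im,c,s=shot('wrist','w10')
E
```

```text
t: 10.15
tcp_pos: [0.5989, 0.1814, 0.2702]
eef_rot: [-0.061, 0.998, -0.0, -0.001]
wrist_force: [-0.0, -0.9, -0.1]
width: 0.0003
(np.float64(-172.9487910320325), np.float64(-0.9999989272689804)) [-0.00205545 -0.00102501  0.07815778]
```

View pics/s3.png

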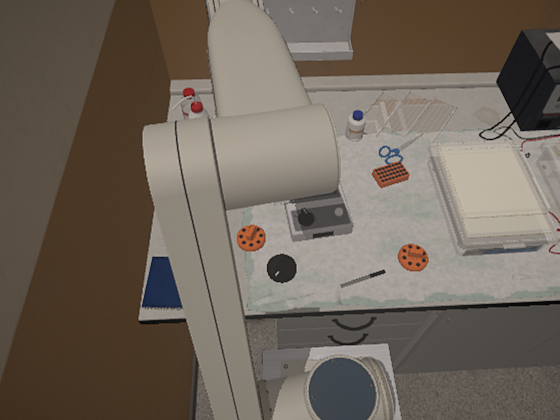

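View pics/w10.png

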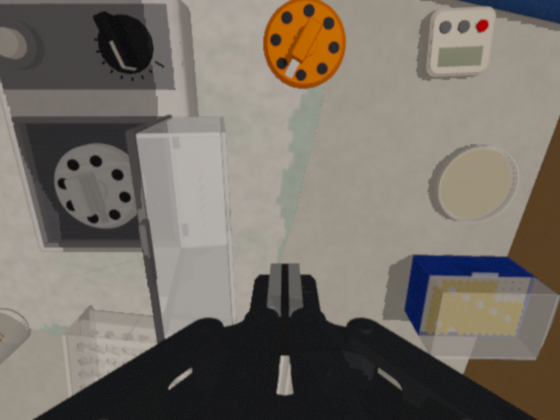

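```bash
python3 -m crank '[[0,[-0.002,0,0.04],0],[0,[0,0,0.038],0],[0,[0,-0.018,0],0],[0,[0,-0.018,0],0],[0,[0,-0.018,0],0],[0,[0,-0.018,0],0],[0,[0,-0.015,0],0]]'; python3 -m crank '[[0,[0,-0.014,0],0],[0,[0,-0.012,0],0],[0,[0,0,0],0]]';python3 - <<'E'
from h import *
im,c,s=shot('wrist','w11');print(yaw(s),s['tcp_pos'])
E
```

```text
t: 11.12
tcp_pos: [0.6138, 0.093, 0.1981]
eef_rot: [-0.06, 0.998, -0.0, 0.004]
wrist_force: [0.1, 0.7, 5.3]
width: 0.0003
t: 11.5
tcp_pos: [0.6151, 0.0677, 0.1934]
eef_rot: [-0.06, 0.998, -0.0, 0.0]
wrist_force: [-0.8, 0.6, 0.5]
width: 0.0001
(np.float64(-173.1298361832082), np.float64(-0.999999991179388)) [0.6150698  0.06772103 0.19335104]
```

View pics/w11.png

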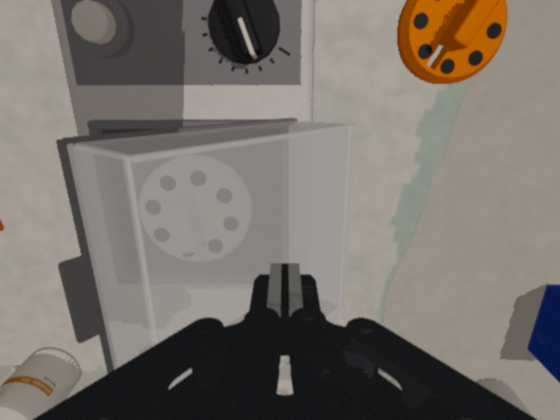

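```bash
python3 - <<'E'
from h import *
from scipy.optimize import least_squares
c=ld('w9')
f=lambda x,y,z: atz(c,320+(x-2.5)/6,0+(y-2.5)/6,z)
M=[(123,110),(104,209),(115,303),(155,383),(217,442),(292,470),(376,469),(459,437)]
P=np.array([f(*m,.055)[:2] for m in M])
r=least_squares(lambda q:np.hypot(P[:,0]-q[0],P[:,1]-q[1])-q[2],[.48,.02,.03]);print('axis',r.x,np.abs(r.fun).max())
an=lambda d:np.degrees(np.arctan2(d[1],d[0]))
print('marks',[round(an(p-r.x[:2]),1) for p in P],'off',an(f(545,395,.055)[:2]-r.x[:2]))
l1=f(441,165,.088);l2=f(455,390,.088);print('line',l1,l2,an(l2-l1), an(l2[:2]-r.x[:2]))
s=readout.sense();print(delta(s,(*r.x[:2],.2)))
crop('w11',190,0,310,90,6,'c15')
E
```

```text
axis [0.49098045 0.02511915 0.02805694] 7.511873394027563e-05
marks [np.float64(-93.5), np.float64(-73.1), np.float64(-53.0), np.float64(-32.9), np.float64(-12.7), np.float64(6.7), np.float64(26.8), np.float64(47.2)] off 66.87182727545344
line [0.49201961 0.02549904 0.088     ] [0.51032838 0.03455312 0.088     ] 26.313390810604197 25.993687336662955
[ 0.12828104 -0.02805468 -0.00678331]
```

View pics/c15.png

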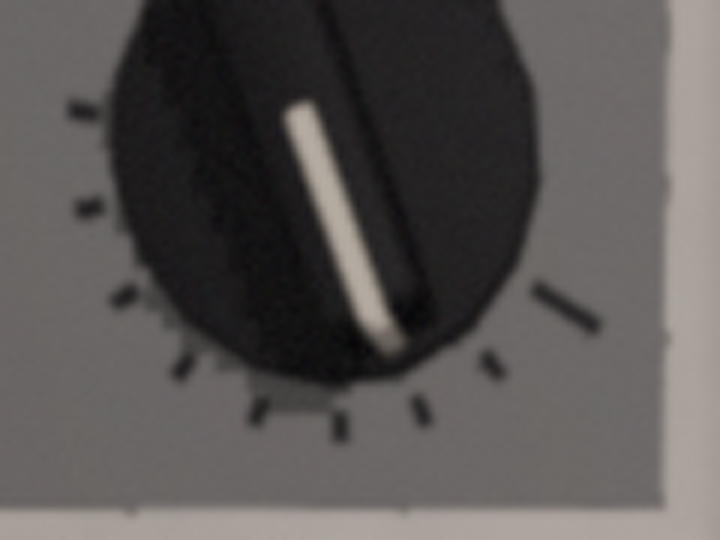

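```bash
python3 -m crank '[[0.3,[0.02,0,-0.03],0],[0.45,[0.05,-0.013,0],0],[0.45,[0.045,-0.013,0],0],[0.45,[0.0133,-0.002,0.02],-9.7],[0.45,[0,0,0.02],-9.6],[0.45,[0,0,0],0]]';python3 - <<'E'
from h import *
im,c,s=shot('wrist','w12');print(s['t'],yaw(s),s['tcp_pos'],s['width'],delta(s,(.491,.0251,.12)))
shot('side','s4');shot('scene','sc4')
E
```

```text
t: 12.3
tcp_pos: [0.4901, 0.0261, 0.1823]
eef_rot: [-0.227, 0.974, 0.0, -0.001]
wrist_force: [0.1, -0.7, -0.1]
width: 0.0382
12.3 (np.float64(-153.76828404679003), np.float64(-0.9999970655940922)) [0.49007546 0.0261199  0.18231761] 0.0381904230000576 [-0.00050334 -0.00140845  0.06231486]
```

View pics/w12.png

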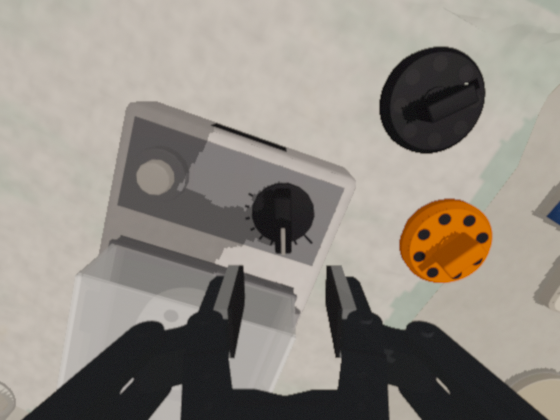

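View pics/s4.png

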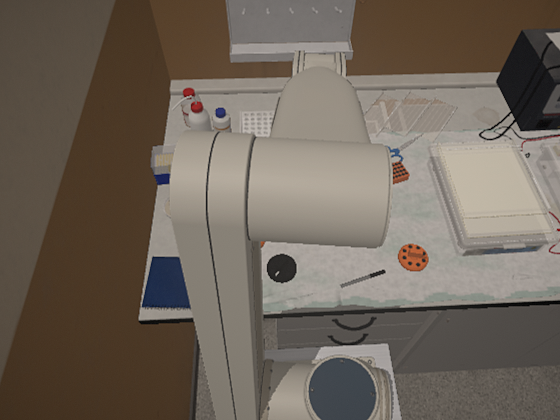

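View pics/sc4.png

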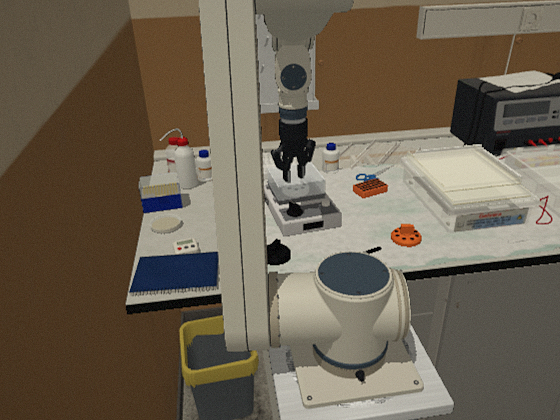

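```bash
python3 - <<'E'
from h import *
th=np.radians(7.3);F=np.array([np.cos(th),np.sin(th)]);L=np.array([-F[1],F[0]]);H=np.array([.6233,-.001])+.073*L
im,c,s=shot('wrist','w13');print(s['t'])
for phi in (0,.1,.25):
  for x,l,z in((-.067,0,.052),(-.067,.146,.052),(-.067,.146,0),(-.067,0,0)):
    q=np.r_[H+F*x-L*(l*np.cos(phi)-z*np.sin(phi)),.066+l*np.sin(phi)+z*np.cos(phi)];print(phi,x,l,z,np.round(proj(c,q)))
crop('w13',40,200,360,400,2.5,'c16')
E
```

```text
12.45
0 -0.067 0 0.052 [298. 335.]
0 -0.067 0.146 0.052 [ 76. 273.]
0 -0.067 0.146 0 [115. 239.]
0 -0.067 0 0 [296. 292.]
0.1 -0.067 0 0.052 [305. 337.]
0.1 -0.067 0.146 0.052 [ 72. 288.]
0.1 -0.067 0.146 0 [107. 247.]
0.1 -0.067 0 0 [296. 292.]
0.25 -0.067 0 0.052 [316. 339.]
0.25 -0.067 0.146 0.052 [ 71. 315.]
0.25 -0.067 0.146 0 [ 97. 263.]
0.25 -0.067 0 0 [296. 292.]
```

View pics/c16.png

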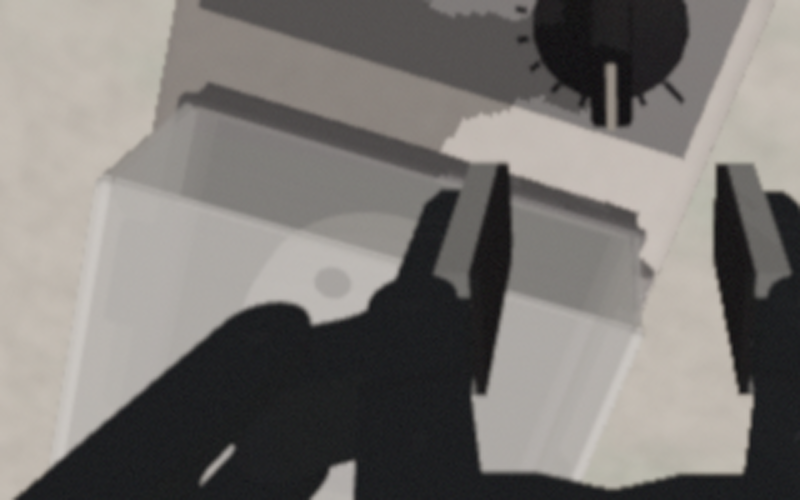

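```bash
python3 - <<'E'
from h import *
crop('w13',225,160,345,270,6,'c17')
c=ld('w13');s=readout.sense()
print([delta(s,atz(c,284,226,.088)),delta(s,atz(c,284.8,250,.088))])
E
```

```text
[array([-0.00032491, -0.0005651 ,  0.09586652]), array([-1.84449962e-02, -5.64292001e-05,  9.58796132e-02])]
```

View pics/c17.png

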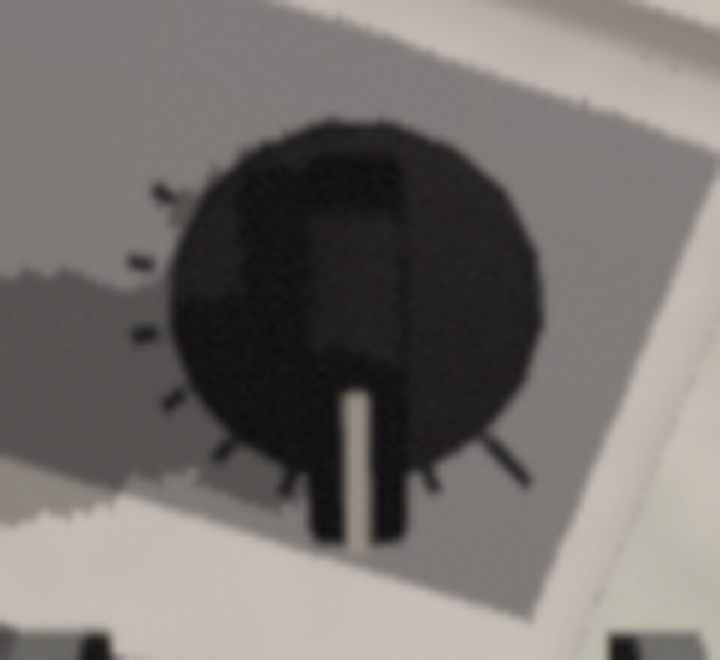

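```bash
python3 -m crank '[[0.45,[-0.0003,-0.0004,0.05],0],[0.45,[0,0,0.033],0],[0.45,[0,0,0.01],0],[0,[0,0,0],0],[0,[0,0,0],0],[0,[0,0,0],0],[0,[0,0,0],0]]' 40; python3 - <<'E'
from h import *
im,c,s=shot('wrist','w14');print(s['t'],yaw(s),s['tcp_pos'],s['moment'])
E
```

```text
t: 13.38
tcp_pos: [0.4921, 0.0257, 0.0914]
eef_rot: [-0.227, 0.974, -0.0, 0.001]
wrist_force: [-1.0, 1.8, 6.5]
width: 0.0108
13.375 (np.float64(-153.72189140085442), np.float64(-0.9999973221591489)) [0.4920859  0.02566045 0.09137687] [0.47528169 0.19042106 0.01659819]
```

View pics/w14.png

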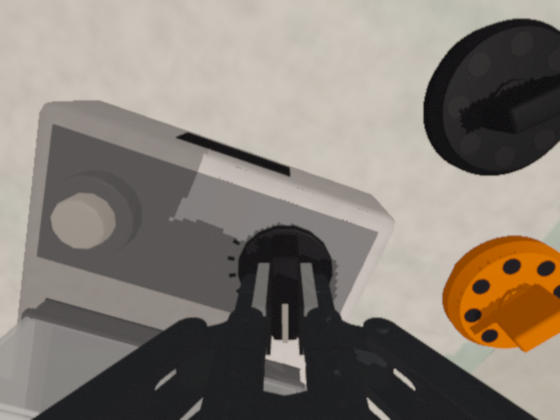

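```bash
python3 -m crank '[[0,[0,0,-0.002],0],[0,[0,0,0],8],[0,[0,0,0],8],[0,[0,0,0],8],[0,[0,0,0],8],[0,[0,0,0],8],[0,[0,0,0],0],[0,[0,0,0],0]]'; python3 - <<'E'
from h import *
im,c,s=shot('wrist','w15');print(s['t'],yaw(s),s['tcp_pos'],s['moment'])
crop('w15',190,190,370,350,4,'c18')
E
```

```text
t: 14.42
tcp_pos: [0.492, 0.0254, 0.0916]
eef_rot: [0.12, 0.993, 0.0, 0.0]
wrist_force: [6.3, 1.1, -15.6]
width: 0.0109
14.425 (np.float64(166.25885461049884), np.float64(-0.9999999069415867)) [0.49198491 0.02540641 0.09155576] [ 0.14238435 -1.36402339 -0.0066186 ]
```

View pics/c18.png

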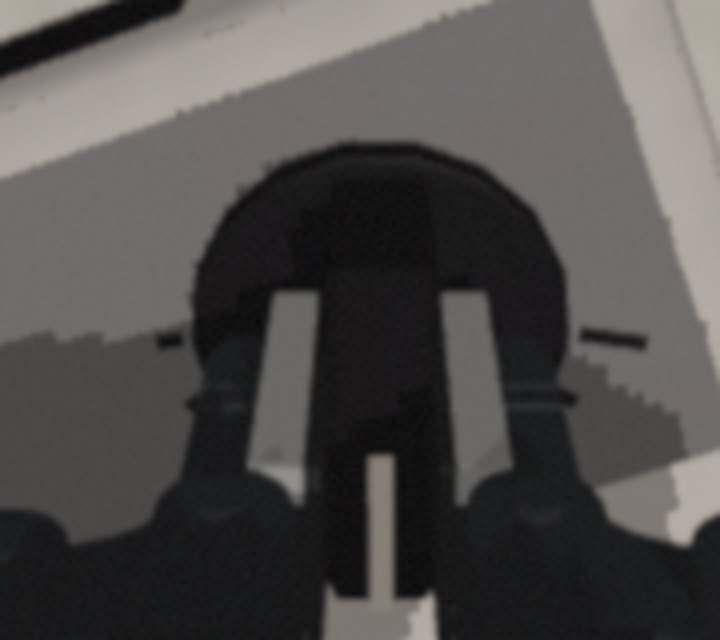

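```bash
python3 -m crank '[[0,[0,0,0.0015],0],[0.45,[0,0,0],0],[0.45,[0,0,0],0],[0.45,[0,0,-0.03],0],[0.45,[0,0,-0.06],0],[0.45,[0,0,0],0]]'; python3 - <<'E'
from h import *
im,c,s=shot('wrist','w16');print(s['t'],yaw(s),s['tcp_pos'],s['wrist_force'])
crop('w16',210,150,350,270,5,'c19')
E
```

```text
t: 15.22
tcp_pos: [0.4932, 0.0252, 0.1848]
eef_rot: [0.12, 0.993, -0.0, 0.004]
wrist_force: [0.5, 0.6, -0.5]
width: 0.0384
15.225 (np.float64(166.26985533749533), np.float64(-0.9999738304738064)) [0.49322044 0.02524439 0.18479347] [ 0.49913917  0.578064   -0.50342433]
```

View pics/c19.png

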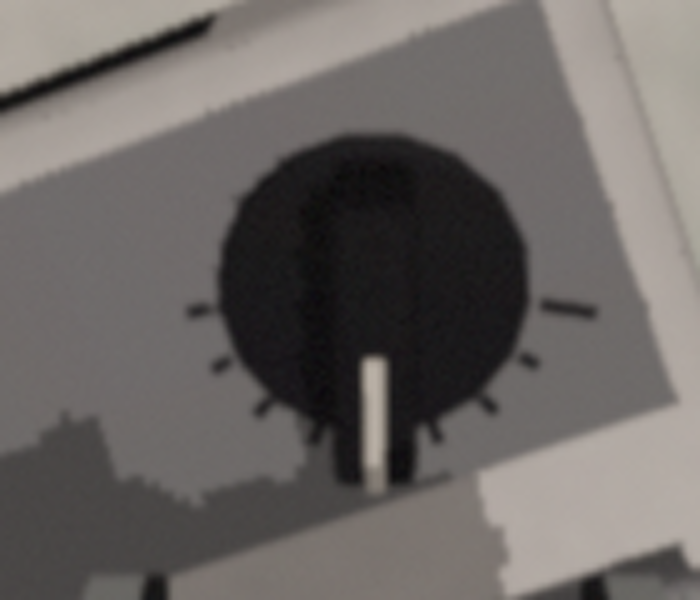

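View pics/w16.png

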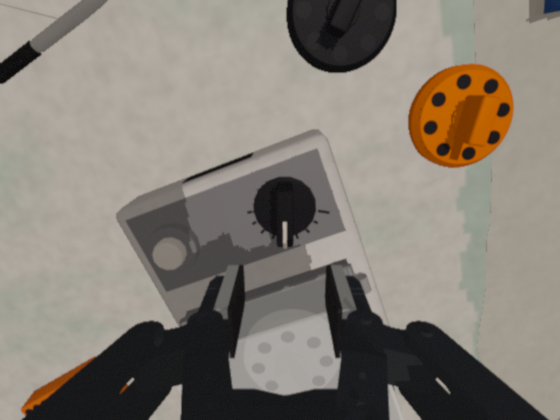

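```bash
python3 - <<'E'
from h import *
crop('w16',140,225,200,280,10,'c20')
E
```

```text
(no output)
```

View pics/c20.png

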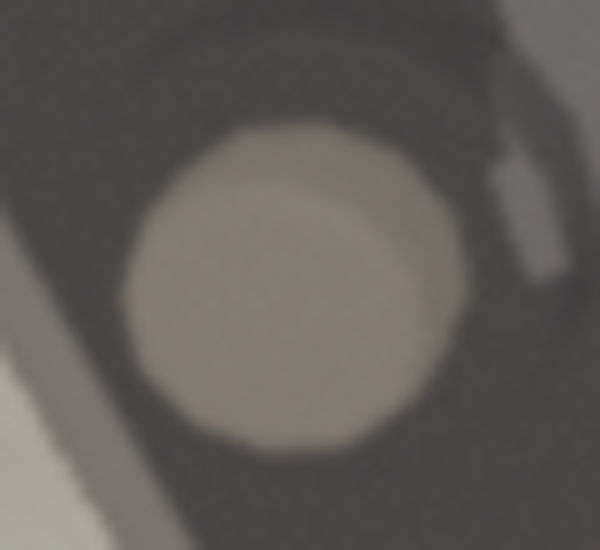

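```bash
python3 - <<'E'
from h import *
c=ld('w16');c2=ld('w2');s=readout.sense()
P,e=tri([(c,140+(276-4.5)/10,225+(316-4.5)/10),(c2,125+530/4-.4,180+398/4-.4)]);print(P,e)
w=[np.linalg.norm(atz(c,140+123/10,253,z)-atz(c,140+428/10,253,z)) for z in(.07,.075,.08,.085)];print(w)
print([atz(c,167.15,256.15,z) for z in (.07,.075,.08)],delta(s,P))
E
```

```text
[ 0.50305085 -0.06821371  0.07428951] [0.0010012480736084682, 0.001001248073608527]
[np.float64(0.023395260187528903), np.float64(0.02289514407016154), np.float64(0.02239502795279422), np.float64(0.02189491183542687)]
[array([ 0.50463439, -0.0714106 ,  0.07      ]), array([ 0.50259692, -0.06892108,  0.075     ]), array([ 0.50055946, -0.06643155,  0.08      ])] [-0.03230084 -0.088348    0.1083959 ]
```

```bash
python3 -m crank '[[0,[-0.016,-0.044,0],0],[0,[-0.016,-0.044,0.02],0],[0,[0,0,0.035],0],[0,[0,0,0],0],[0,[0,0,0],0]]'; python3 - <<'E'
from h import *
im,c,s=shot('wrist','w17');print(s['t'],yaw(s),s['tcp_pos'],s['wrist_force'],s['width'],delta(s,(.503,-.0683,.096)))
E
```

```text
t: 15.9
tcp_pos: [0.5016, -0.0673, 0.1261]
eef_rot: [0.119, 0.993, 0.0, -0.0]
wrist_force: [1.6, -0.1, 0.6]
width: -0.0001
15.9 (np.float64(166.29672626707838), np.float64(-0.9999999274054584)) [ 0.50159251 -0.06726295  0.12611872] [ 1.58044348 -0.09374216  0.62594523] -0.00012277810862482526 [-0.00162453 -0.00067502  0.03011809]
```

View pics/w17.png

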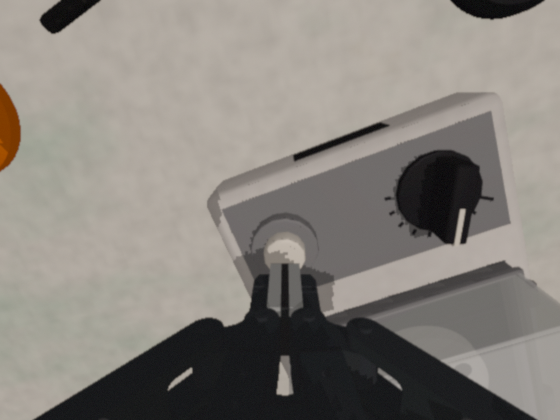

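```bash
python3 -m crank '[[0,[-0.0015,-0.0007,0.015],0],[0,[0,0,0.012],0],[0,[0,0,0],0]]'; python3 -m crank '[[0,[0,0,0.003],0],[0,[0,0,0],0]]'
```

```text
t: 16.32
tcp_pos: [0.5026, -0.0683, 0.0979]
eef_rot: [0.119, 0.993, 0.0, -0.001]
wrist_force: [-1.0, 0.9, 3.2]
width: -0.0002
t: 16.58
tcp_pos: [0.5027, -0.0684, 0.0958]
eef_rot: [0.119, 0.993, 0.0, -0.0]
wrist_force: [-1.9, 2.7, 4.4]
width: -0.0004
```

```bash
python3 -m crank '[[0,[0,0,0.003],0],[0,[0,0,0],0]]'
```

```text
t: 16.82
tcp_pos: [0.5029, -0.0685, 0.0939]
eef_rot: [0.119, 0.993, -0.0, 0.001]
wrist_force: [-4.8, 3.6, 16.0]
width: 0.0001
```

```bash
python3 -m crank '[[0,[0,0,0.002],0],[0,[0,0,0],0]]'; python3 - <<'E'
from h import *
im,c,s=shot('wrist','w18');print(s['t'],s['tcp_pos'],s['wrist_force'])
crop('w18',200,180,380,300,4,'c21')
E
```

```text
t: 17.08
tcp_pos: [0.503, -0.0685, 0.0935]
eef_rot: [0.119, 0.993, -0.0, 0.001]
wrist_force: [-11.8, 4.8, 36.2]
width: -0.0
17.075 [ 0.50295192 -0.06848346  0.09350693] [-11.77851309   4.76346467  36.21879343]
```

View pics/c21.png

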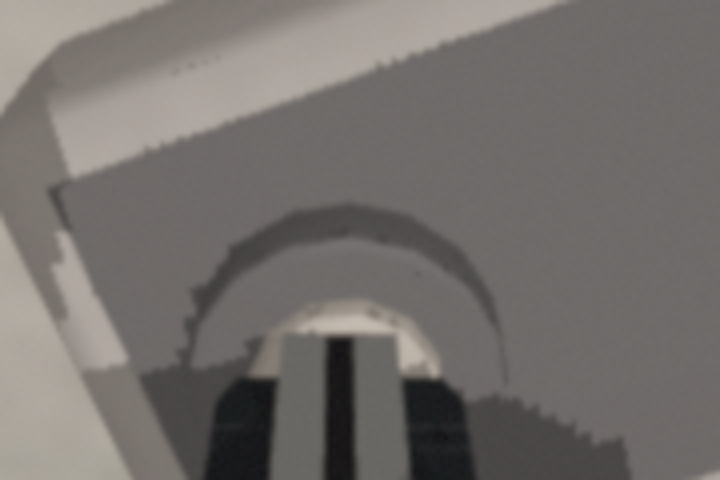

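```bash
python3 - <<'E'
from h import *
crop('w18',240,225,330,285,8,'c22');crop('w17',240,205,330,285,8,'c23')
E
```

```text
(no output)
```

View pics/c22.png

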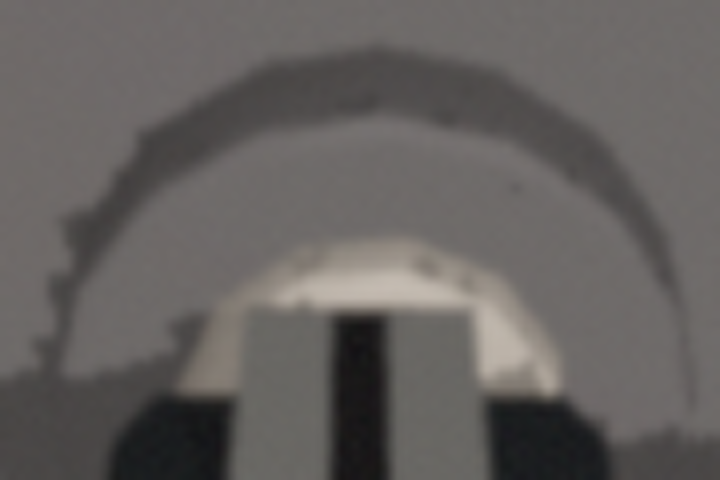

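View pics/c23.png

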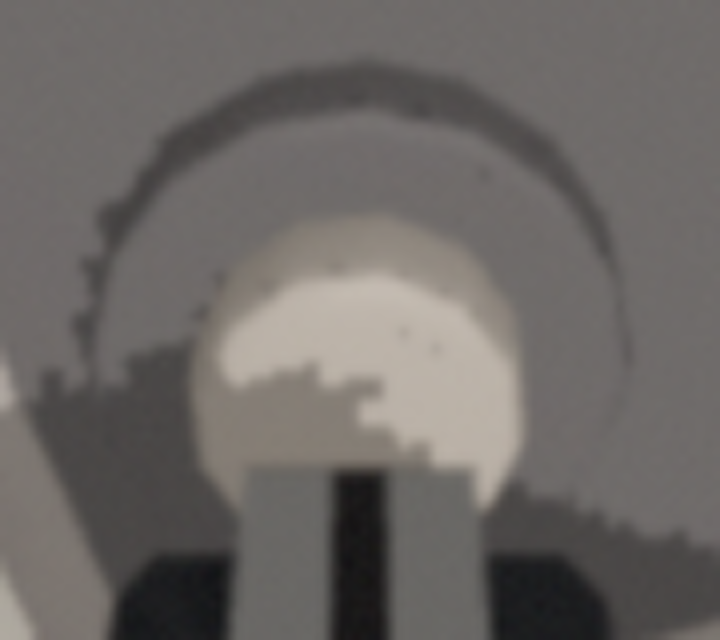

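```bash
python3 - <<'E'
from h import *
from scipy.optimize import least_squares
for n,y0,b,t in (('w17',205,(375,215),(372,277)),('w18',225,(390,240),(385,270))):
    c=ld(n);g=lambda p,z:atz(c,240+(p[0]-3.5)/8,y0+(p[1]-3.5)/8,z)
    for zc in (.060,.062,.064,.066):
        o=g(b,zc)[:2]
        zs=np.linspace(zc-.003,zc+.02,400);d=[np.linalg.norm(g(t,z)[:2]-o) for z in zs];k=np.argmin(d);print(n,zc,round(zs[k],4),round(d[k],4),np.linalg.norm(o-[.5030,-.0684]))
E
```

```text
w17 0.06 0.0713 0.0003 0.009376498562498817
w17 0.062 0.0732 0.0003 0.010205403498883402
w17 0.064 0.075 0.0003 0.01103526299301303
w17 0.066 0.0769 0.0003 0.011865876770907672
w18 0.06 0.064 0.0003 0.008741189003765745
w18 0.062 0.066 0.0003 0.009739684568597974
w18 0.064 0.0679 0.0003 0.010739754836633225
w18 0.066 0.0699 0.0003 0.011740997426333126
```

```bash
python3 -m crank '[[0,[0,0,-0.012],0],[0,[0,0,-0.05],0],[0,[0.04,0,-0.05],0],[0,[0.04,0,-0.03],0],[0,[0,0,0],0]]'; python3 - <<'E'
from h import *
im,c,s=shot('wrist','w19');print(s['t'],s['tcp_pos'],s['wrist_force'],np.abs(s['dq']).max())
E
```

```text
t: 17.75
tcp_pos: [0.4252, -0.0497, 0.2339]
eef_rot: [0.12, 0.993, -0.001, 0.002]
wrist_force: [0.2, 0.9, 0.5]
width: 0.0002
17.75 [ 0.4251868  -0.04966631  0.23392502] [0.18571484 0.89496117 0.51788908] 0.0667184527925998
```

View pics/w19.png

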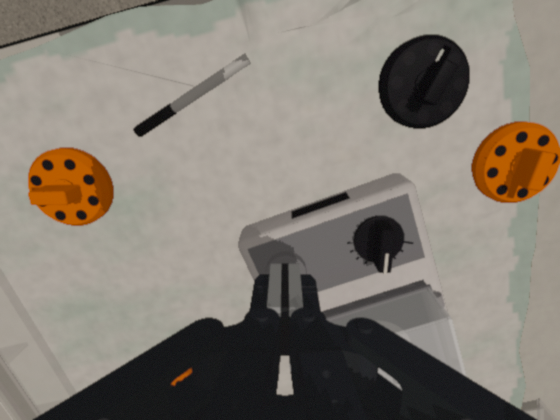

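```bash
python3 -m crank '[[0,[0,-0.06,-0.01],0],[0,[0,-0.06,-0.01],0],[0,[0,-0.06,0],0],[0,[-0.02,-0.06,0],0],[0,[-0.02,-0.06,0],0],[0,[0,-0.03,0],0],[0,[0,0,0],0]]'; python3 - <<'E'
from h import *
shot('side','s5');shot('scene','sc5')
crop('s5',240,130,400,290,5,'c24');crop('sc5',230,130,350,240,6,'c25')
E
```

```text
t: 18.68
tcp_pos: [0.3862, -0.381, 0.249]
eef_rot: [0.121, 0.993, 0.001, -0.001]
wrist_force: [0.4, 0.7, 0.7]
width: -0.0
```

View pics/c24.png

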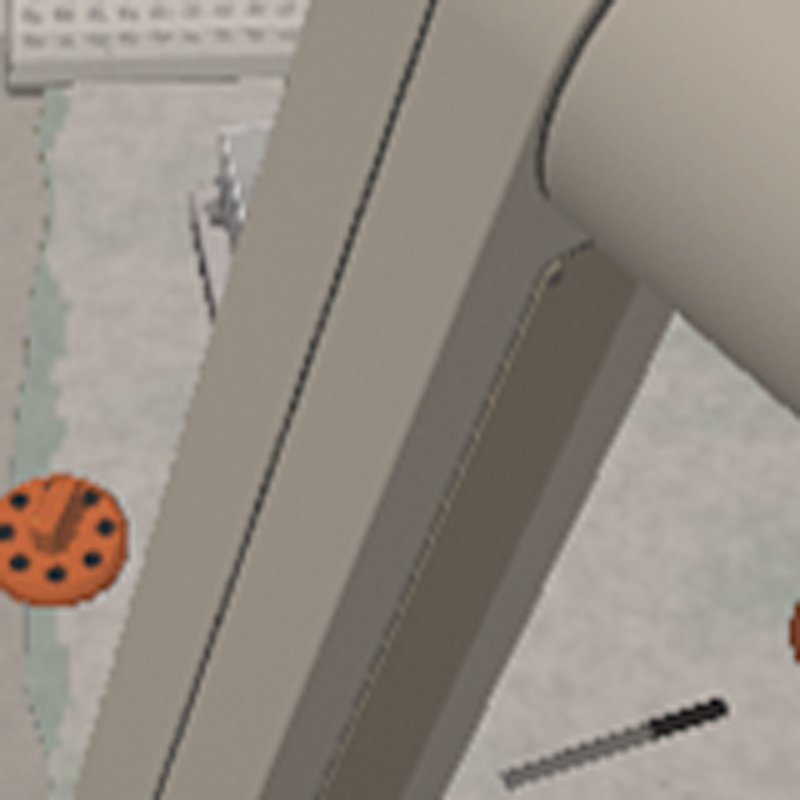

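View pics/c25.png

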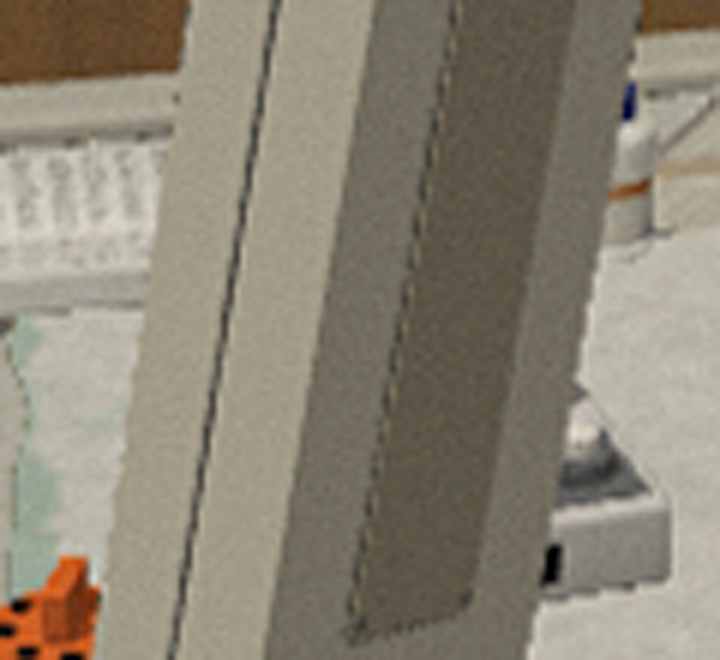

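```bash
python3 -m crank '[[0,[-0.032,0.0475,-0.005],0],[0,[-0.032,0.0475,-0.005],0],[0,[-0.032,0.0475,0],0],[0,[-0.032,0.0475,0],0],[0,[-0.032,0.0475,0],0],[0,[-0.032,0.0475,0],0],[0,[0,0,0],0],[0,[0,0,0],0]]'; python3 - <<'E'
from h import *
im,c,s=shot('wrist','w20');print(s['t'],s['tcp_pos'],s['wrist_force'])
E
```

```text
t: 19.77
tcp_pos: [0.6404, -0.146, 0.2612]
eef_rot: [0.119, 0.993, -0.0, -0.0]
wrist_force: [-0.5, -0.4, 0.1]
width: 0.0002
19.775 [ 0.64041855 -0.14595809  0.26123022] [-0.49064482 -0.42659086  0.13119611]
```

View pics/w20.png

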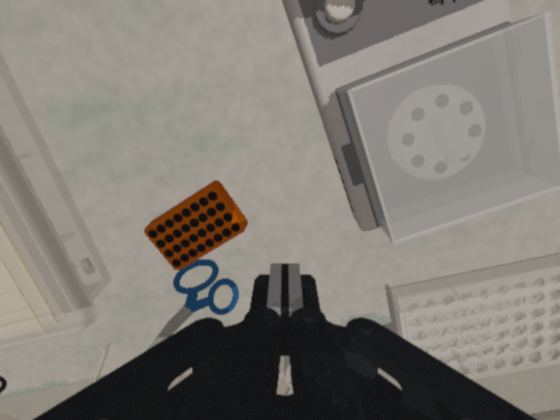

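```bash
python3 - <<'E'
from h import *
crop('w19',335,200,425,285,8,'c26')
th=np.radians(7.3);F=np.array([np.cos(th),np.sin(th)]);L=np.array([-F[1],F[0]]);H=np.array([.6233,-.001])+.073*L
c=ld('w20')
for phi in (0,.05):
  for x,l,z in((-.067,.146,.052),(-.067,.146,0),(.067,.146,.052)):
    q=np.r_[H+F*x-L*(l*np.cos(phi)-z*np.sin(phi)),.066+l*np.sin(phi)+z*np.cos(phi)];print(phi,x,l,z,np.round(proj(c,q)))
E
```

```text
0 -0.067 0.146 0.052 [347.  90.]
0 -0.067 0.146 0 [336.  91.]
0 0.067 0.146 0.052 [394. 246.]
0.05 -0.067 0.146 0.052 [352.  88.]
0.05 -0.067 0.146 0 [338.  90.]
0.05 0.067 0.146 0.052 [400. 248.]
```

View pics/c26.png

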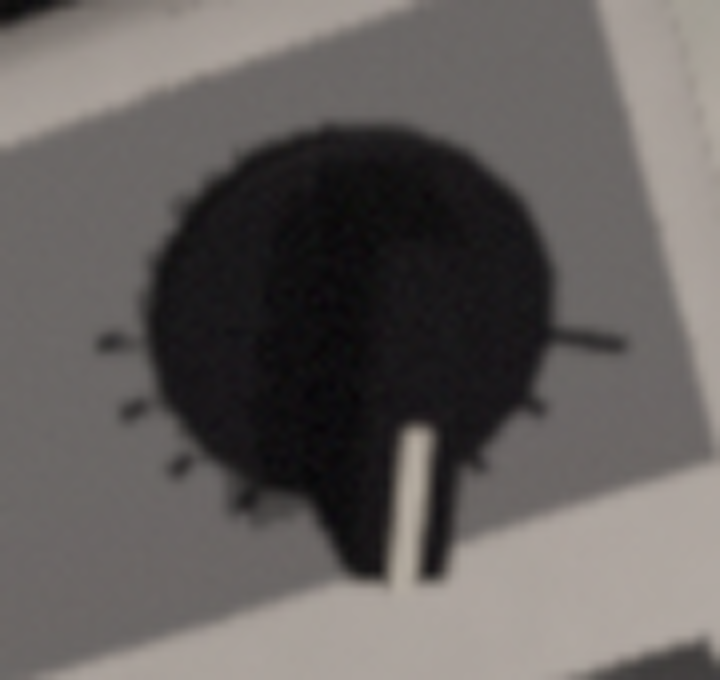

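```bash
python3 -c "
from rig import close_job
print(close_job())"
```

```text
the job is handed in; nothing more can be done
None
```

The centrifuge job is finished and handed in, in the order asked, after about 20 s of robot time. My checks found nothing wrong, though the arm blocked the side and scene cameras at the end, so the last checks are wrist pictures.

- **Rotor:** I gripped the bare aluminium rotor by its bar and lowered it onto the spindle with no resistance. Afterwards its disc top measured 78.3 mm (78 mm is home) and its slot lay at about 16.4° against 16–17° for the key.
- **Lid:** I pushed it from the left until it fell shut. In the last picture its corners match the shut position to within a few pixels.
- **Speed knob:** It started at two clicks and I turned it 40° clockwise. After release it sat at the fourth mark from off, with four marks left beyond it, and it still did after the button press.
- **Start button:** I pressed it to its hard stop. The wrist force there read 36 N vertically (about 38 N in all), taken on the fingertips. The pictures gave about 7 mm of travel against the nominal 6, and the button was back up after release.

The robot touched nothing else as far as I could see. The last reading showed the arm clear, with no contact force. I did not measure the bystanders again; they looked undisturbed in the late pictures where they appear.

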